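Scoop ice into a tumbler

ROBOT

A 7-joint arm with a two-finger parallel gripper is mounted at the origin on a cart in front of the work surface, level with it; the furniture and walls round the work are solid. World frame = base frame: x ahead of the robot, y to its left, z up, the work surface at z = 0. Lengths are in m, angles in rad, forces in N, time in s.
With the tool pointing down it reaches from about 0.425 to 0.925 m from the base axis. Payload 6.8 kg.
Tool frame: the origin (TCP) lies midway between the tips of the shut fingers; the grasp point (between the pads) lies 19 mm behind it (grip_point_offset is the distance from the TCP to the grasp point, in m); y points along the fingers, x is the direction in which the jaws open and shut, and the axes are right-handed (so a half turn about y gives the same grasp; the last joint's range is limited). The gripper opens to 85 mm and grips with 20 to 120 N. Pads are 22 mm wide; open, the fingers measure 114 mm over their backs; the gripper's body (76 mm by 85 mm) begins 54 mm behind the grasp point. The pads swing forward as they close: fully open they stand 13 mm farther back than shut.
Start: joints at [1.097, 0.477, 0.022, 1.555, -0.011, 1.109, -0.083], TCP at [0.241, -0.63, 0.231] pointing down, gripper open.
Joint ranges: [-2.96, 2.96], [-0.34, 2.1], [-1.41, 1.46], [0.24, 2.44], [-1.37, 4.51], [0.17, 1.92], [-2.96, 2.96]. Speed limits (rad/s): [2.39, 2.39, 3.14, 3.14, 3.14, 3.14, 3.14].

INTERFACE

Orientations are given as a unit quaternion [w, x, y, z].
In Python, from station import get_obs, read_camera, hand_in, grip_point_offset gives the robot as it stands.
- The arm moves only by the tool play_rows, never from a script. Its argument "increments" is a list of rows, each a list of 2 entries, a list of its own where there are three numbers: the shift along the tool's x, y, z in m, then the turn, a rotation vector about the tool's x, y, z in degrees. In form: [[[tx, ty, tz], [ax, ay, az]], ...]. A call has 1 to 20 rows; each row shifts and turns the commanded pose from where the row before left it, along the tool's axes as they then stand; what a row does not reach is not made up. A row lasts 1/12 s, in which the tool goes at most 41.7 mm and 7.16 degrees, less where a joint would pass 70% of its speed; a pose out of reach is approached as far as the arm can. A call with a gripper value outside its range is refused whole. "gripper" is the finger opening in m, from 0 to 0.0854, set as the call begins (left out, the last holds). The fingers move at their own pace and stop on an object; "grip_force" is the grip in N (left out, the last holds). Time passes only in rows, so rows that do not move let the fingers close. It gives the time, the measured TCP pose, the force and the opening at its end, in the units of the state.
- get_obs(): the state, without advancing time (a new reading comes with each control period).
- read_camera(name): name is "scene" or "top" or "wrist"; returns a dict with "color" (480x640x3 uint8, red, green, blue), "range_z" (480x640 float32, m along the optical axis (not along the pixel's ray), 0 where there is no reading), "intrinsics" (3x3 intrinsics, pixels), "R" (3x3) and "t" (3): a world point X has camera coordinates R X + t; the wrist camera has in their place "hand_eye" (4x4, takes a point from camera to tool coordinates, whose origin is the TCP and whose axes are the tool frame's). Camera axes: x right, y down, z forward; pixel columns grow to the right and rows downward; lengths in m; the calibration is good to about 2 mm. A picture is of the moment at which its call begins: read the wrist's pose just before it.
- hand_in(): hands the job in, once; it reports no verdict.
The state is a dict: "t": time; "q": joint angles; "joint_vel": joint speeds; "joint_torque": joint torques, N m; "eef_pos": TCP position; "tool_rot": TCP orientation; "contact_force": force on the tool from outside, world axes, zero at the start; "torque": the same for the moment, N m; "gripper_width": opening from 0.0 (shut) to 1.0 (fully open).
Only numpy, scipy, OpenCV 4.12 (cv2) and the standard library are available. Lean on these libraries where they do the work, as an engineer would, in place of code of your own. Each camera call takes 0.05 s, during which the arm holds its last target. There are 200 camera calls.

TASK

Someone wants a cold drink: take the scoop, fill it from the pan of ice and tip at least three cubes into the tumbler without knocking the scoop hard against it. Then lay the scoop flat in its rest dish again. Never touch the ice with the fingers, lose no cube (what is not in the tumbler stays in the pan), and leave the tumbler and everything else standing where it is.

Things in the scene. Friction and masses are not known exactly. Their poses are not given: they have to be found in the camera images.
- scoop: Ice scoop, 0.13 kg: steel bowl 75 long, 60 wide, 2 thick, open at its front (+x); sides 36 high at the back, sloping to nothing at the lip. A black flat-sided grip (18 wide across y, 22 deep, 108 long) rises backwards (-x) at 35 degrees from the back wall. Origin under the centre of its flat underside, on which it stands; x to the lip, z up. Starts in its rest, grip towards the robot.
- scoop_grip (a point): Centre of the scoop's grip, where to take it: in the scoop's frame 110 behind (-x) and 76 above the scoop's origin. The fingers close along the scoop's y; the pitch of the fingers on the flat sides is free.
- scoop_lip (a point): Middle of the scoop's front lip, at its lower edge: 37.5 ahead (+x) of the scoop's origin, on the underside.
- ice_pan: Open rectangular steel pan with the ice, fixed to the worktop. Inside 180 (x) by 74 (y), upright walls, floor 3 thick; top of the rim at z = 52; rim flange 200 by 94 outside. Origin under its centre, x along its length, roughly away from the robot. Wet ice on this steel and in the scoop is slippery (friction about 0.25).
- scoop_rest: Shallow white glazed dish, fixed to the worktop, where the scoop lies. Inside 108 (x) by 84 (y), its floor 4 above the worktop, rim 11 above the worktop and 5 thick. Origin under its centre, x along its length.
- tumbler: Plain dark tumbler, 109 high, loose, 0.2 kg; the mouth is 84 across outside and 74 inside, narrowing to 50 inside at the bottom; inner floor 3 above the underside. Origin under its centre.
- tumbler_mid (a point): A point inside the tumbler, on its axis, 50 above its underside.
- ice_1: Ice cube, 24 on a side with rounded edges, 12 g, loose on the floor of the pan, in its far two thirds, at the start. Origin at its centre.
- ice_2: Ice cube, 24 on a side with rounded edges, 12 g, loose on the floor of the pan, in its far two thirds, at the start. Origin at its centre.
- ice_3: Ice cube, 24 on a side with rounded edges, 12 g, loose on the floor of the pan, in its far two thirds, at the start. Origin at its centre.
- ice_4: Ice cube, 24 on a side with rounded edges, 12 g, loose on the floor of the pan, in its far two thirds, at the start. Origin at its centre.
- ice_5: Ice cube, 24 on a side with rounded edges, 12 g, loose on the floor of the pan, in its far two thirds, at the start. Origin at its centre.
- ice_6: Ice cube, 24 on a side with rounded edges, 12 g, loose on the floor of the pan, in its far two thirds, at the start. Origin at its centre.
- mug: Bystander: polka-dot mug, 92 x 124 x 93, at the back. Origin under its centre.
- lemon: Bystander: lemon, 71 x 53 x 51. Origin under its centre.
- lime: Bystander: lime, 53 x 46 x 48, on the worktop between the tumbler and the rest of the work. Origin under its centre.
- timer: Bystander: round kitchen timer, 64 across, 46 high, at the right. Origin under its centre.
- peeler: Bystander: slim vegetable peeler, 170 x 25 x 18, lying at the left. Origin under its centre.

How it is judged:
On the way:
1. at least three ice cubes are in the tumbler ((distance between each of ice_1, ice_2, ice_3 and tumbler_mid below 0.05 m or distance between each of ice_1, ice_2, ice_4 and tumbler_mid below 0.05 m or distance between each of ice_1, ice_2, ice_5 and tumbler_mid below 0.05 m or distance between each of ice_1, ice_2, ice_6 and tumbler_mid below 0.05 m or distance between each of ice_1, ice_3, ice_4 and tumbler_mid below 0.05 m or distance between each of ice_1, ice_3, ice_5 and tumbler_mid below 0.05 m or distance between each of ice_1, ice_3, ice_6 and tumbler_mid below 0.05 m or distance between each of ice_1, ice_4, ice_5 and tumbler_mid below 0.05 m or distance between each of ice_1, ice_4, ice_6 and tumbler_mid below 0.05 m or distance between each of ice_1, ice_5, ice_6 and tumbler_mid below 0.05 m or distance between each of ice_2, ice_3, ice_4 and tumbler_mid below 0.05 m or distance between each of ice_2, ice_3, ice_5 and tumbler_mid below 0.05 m or distance between each of ice_2, ice_3, ice_6 and tumbler_mid below 0.05 m or distance between each of ice_2, ice_4, ice_5 and tumbler_mid below 0.05 m or distance between each of ice_2, ice_4, ice_6 and tumbler_mid below 0.05 m or distance between each of ice_2, ice_5, ice_6 and tumbler_mid below 0.05 m or distance between each of ice_3, ice_4, ice_5 and tumbler_mid below 0.05 m or distance between each of ice_3, ice_4, ice_6 and tumbler_mid below 0.05 m or distance between each of ice_3, ice_5, ice_6 and tumbler_mid below 0.05 m or distance between each of ice_4, ice_5, ice_6 and tumbler_mid below 0.05 m)), for 0.2 s.
At the end, for the whole second after the job is handed in: At least three ice cubes lie inside the tumbler (centre within 50 mm of its middle) and every other cube lies in the pan below its rim; the scoop lies flat (within 0.08 rad) and still on the floor of its rest dish; the tumbler stands upright within 30 mm of where it was ((distance between each of ice_1, ice_2, ice_3 and tumbler_mid below 0.05 m or distance between each of ice_1, ice_2, ice_4 and tumbler_mid below 0.05 m or distance between each of ice_1, ice_2, ice_5 and tumbler_mid below 0.05 m or distance between each of ice_1, ice_2, ice_6 and tumbler_mid below 0.05 m or distance between each of ice_1, ice_3, ice_4 and tumbler_mid below 0.05 m or distance between each of ice_1, ice_3, ice_5 and tumbler_mid below 0.05 m or distance between each of ice_1, ice_3, ice_6 and tumbler_mid below 0.05 m or distance between each of ice_1, ice_4, ice_5 and tumbler_mid below 0.05 m or distance between each of ice_1, ice_4, ice_6 and tumbler_mid below 0.05 m or distance between each of ice_1, ice_5, ice_6 and tumbler_mid below 0.05 m or distance between each of ice_2, ice_3, ice_4 and tumbler_mid below 0.05 m or distance between each of ice_2, ice_3, ice_5 and tumbler_mid below 0.05 m or distance between each of ice_2, ice_3, ice_6 and tumbler_mid below 0.05 m or distance between each of ice_2, ice_4, ice_5 and tumbler_mid below 0.05 m or distance between each of ice_2, ice_4, ice_6 and tumbler_mid below 0.05 m or distance between each of ice_2, ice_5, ice_6 and tumbler_mid below 0.05 m or distance between each of ice_3, ice_4, ice_5 and tumbler_mid below 0.05 m or distance between each of ice_3, ice_4, ice_6 and tumbler_mid below 0.05 m or distance between each of ice_3, ice_5, ice_6 and tumbler_mid below 0.05 m or distance between each of ice_4, ice_5, ice_6 and tumbler_mid below 0.05 m) and (distance between ice_1 and tumbler_mid below 0.05 m or (x of ice_1 in the frame of ice_pan between -0.09 and 0.09 m and y of ice_1 in the frame of ice_pan between -0.037 and 0.037 m and z of ice_1 in the frame of ice_pan below 0.045 m)) and (distance between ice_2 and tumbler_mid below 0.05 m or (x of ice_2 in the frame of ice_pan between -0.09 and 0.09 m and y of ice_2 in the frame of ice_pan between -0.037 and 0.037 m and z of ice_2 in the frame of ice_pan below 0.045 m)) and (distance between ice_3 and tumbler_mid below 0.05 m or (x of ice_3 in the frame of ice_pan between -0.09 and 0.09 m and y of ice_3 in the frame of ice_pan between -0.037 and 0.037 m and z of ice_3 in the frame of ice_pan below 0.045 m)) and (distance between ice_4 and tumbler_mid below 0.05 m or (x of ice_4 in the frame of ice_pan between -0.09 and 0.09 m and y of ice_4 in the frame of ice_pan between -0.037 and 0.037 m and z of ice_4 in the frame of ice_pan below 0.045 m)) and (distance between ice_5 and tumbler_mid below 0.05 m or (x of ice_5 in the frame of ice_pan between -0.09 and 0.09 m and y of ice_5 in the frame of ice_pan between -0.037 and 0.037 m and z of ice_5 in the frame of ice_pan below 0.045 m)) and (distance between ice_6 and tumbler_mid below 0.05 m or (x of ice_6 in the frame of ice_pan between -0.09 and 0.09 m and y of ice_6 in the frame of ice_pan between -0.037 and 0.037 m and z of ice_6 in the frame of ice_pan below 0.045 m)) and x of scoop in the frame of scoop_rest between -0.03 and 0.03 m and y of scoop in the frame of scoop_rest between -0.03 and 0.03 m and z of scoop in the frame of scoop_rest between 0 and 0.009 m and angle between scoop's own z axis and vertical below 0.08 rad and linear speed of scoop below 0.02 m/s and angle between tumbler's own z axis and vertical below 0.05 rad and distance of tumbler from where it was at the start of the episode below 0.03 m); the robot touches nothing.
It fails at once if the fingers touch an ice cube (contact force between the fingers and ice_1 above 0.3 N or contact force between the fingers and ice_2 above 0.3 N or contact force between the fingers and ice_3 above 0.3 N or contact force between the fingers and ice_4 above 0.3 N or contact force between the fingers and ice_5 above 0.3 N or contact force between the fingers and ice_6 above 0.3 N).
It fails at once if the scoop knocks or presses the tumbler with more than 6 N (contact force between scoop and tumbler above 6 N).
It fails at once if the tumbler is tipped by more than 0.35 rad (angle between tumbler's own z axis and vertical above 0.35 rad).
It fails at once if a bystander is moved by more than 30 mm (distance of any of mug, lemon, lime, timer, peeler from where it was at the start of the episode above 0.03 m).
It also fails if it takes over 72 s, if anything falls off the work surface, if the arm or the gripper's body presses on something with over 40 N, if the wrist force passes 120 N, or if a joint passes its speed limit or range.

## Working session

There is one attempt and no reset: what is moved stays moved. The work goes in short steps, Python scripts to look and compute and a tool call to move; the robot and the scene stay as the last step left them, time stands still between calls to the robot, and variables do not carry over. Pictures are saved under pics/ and viewed, about 8 in all and at most 12, crops included, and the job is handed in when it is done.

Besides the shell and the picture viewer there is one more tool, called after "Request:" as a command line: name --argument value ..., lists and objects as JSON in quotes. play_rows: Moves the arm, as the interface text tells. Its arguments: {"type":"object","properties":{"increments":{"type":"array","items":{"type":"array"}},"gripper":{"type":"number"},"grip_force":{"type":"number"}},"required":["increments"]}

```bash
ls; mkdir -p pics
cat > h.py <<'E'
import numpy as np,cv2
from station import *
from scipy.spatial.transform import Rotation as Ro
def cloud(c):
    K=np.array(c['intrinsics']);z=c['range_z'];v,u=np.mgrid[:480,:640]
    P=np.stack([(u-K[0,2])/K[0,0]*z,(v-K[1,2])/K[1,1]*z,z],-1)
    return (P-np.array(c['t']))@np.array(c['R'])  # R^T (P-t)
def save(n,img): cv2.imwrite('pics/'+n,cv2.cvtColor(img,cv2.COLOR_RGB2BGR))
E
python3 - <<'E'
from h import *
o=get_obs();print({k:np.round(v,4).tolist() if k!='t' else v for k,v in o.items()},grip_point_offset)
for n in ['scene','top']:
    c=read_camera(n);save(n+'0.png',c['color']);np.savez(n+'0.npz',**c)
    print(n,np.array(c['R']).round(3).tolist(),np.array(c['t']).round(3).tolist(),np.array(c['intrinsics']).round(1).tolist())
E
```

```text
pics
{'t': 0.0, 'q': [1.0969, 0.4778, 0.0223, 1.5565, -0.0115, 1.1093, -0.0831], 'joint_vel': [0.0013, -0.0007, -0.0013, 0.0004, 0.0001, 0.0007, -0.001], 'joint_torque': [-0.0007, -59.6453, 1.6079, -28.1196, 0.0125, 0.0094, 0.0], 'eef_pos': [0.2412, -0.6298, 0.2303], 'tool_rot': [0.5829, -0.5823, 0.4013, -0.4001], 'contact_force': [-0.1791, 0.518, -0.2779], 'torque': [0.0042, -0.0136, -0.0389], 'gripper_width': 1.0018} 0.0187
scene [[0.049, -0.999, -0.005], [-0.852, -0.039, -0.522], [0.522, 0.03, -0.853]] [-0.146, 0.564, 1.045] [[520.9, 0.0, 311.7], [0.0, 520.9, 242.7], [0.0, 0.0, 1.0]]
top [[0.015, -1.0, 0.008], [-0.985, -0.017, -0.17], [0.17, -0.005, -0.985]] [-0.112, 0.617, 1.351] [[495.3, 0.0, 318.8], [0.0, 495.3, 239.2], [0.0, 0.0, 1.0]]
```

View pics/top0.png

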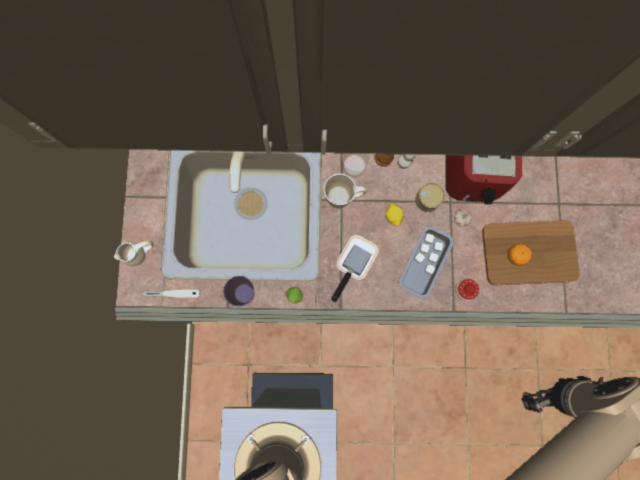

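Run:
```python
from h import *
q=get_obs()['tool_rot'];print(Ro.from_quat(np.roll(q,-1)).as_matrix().round(3).tolist())
```

```text
[[0.358, -0.001, 0.934], [-0.934, 0.001, 0.358], [-0.002, -1.0, -0.0]]
```

```bash
cat >> h.py <<'E'
def rect(P2):
    (c,s,a)=cv2.minAreaRect(P2.astype(np.float32)*1000);return np.round(c,1),np.round(s,1),round(a,1)
E
python3 - <<'E'
from h import *
for n in ['top','scene']:
    c=dict(np.load(n+'0.npz'));W=cloud(c);ok=c['range_z']>0
    def sel(uv,r,z0,z1): # world-box selection
        d=np.hypot(W[...,0]-uv[0],W[...,1]-uv[1]);return W[ok&(d<r)&(W[...,2]>z0)&(W[...,2]<z1)]
    if n=='top':
        px={'pan':(426,262),'rest':(357,258),'grip':(343,285),'tumbler':(240,291),'lime':(294,295),'timer':(468,289),'lemon':(395,215),'mug':(340,190)}
        A={k:W[v,u] for k,(u,v) in px.items()}
        for k in A: print(k,A[k].round(3))
    print(n)
    t=sel(A['tumbler'],.08,.09,.13);print('tumbler',len(t),cv2.minEnclosingCircle(t[:,:2].astype(np.float32)*1000),t[:,2].max())
    p=sel(A['pan'],.14,.043,.062);print('pan',len(p),rect(p[:,:2]),np.median(p[:,2]))
    g=sel(A['rest'],.2,.06,.15);g=g[(g[:,0]<A['rest'][0]-.02)];print('grip',len(g),rect(g[:,:2]) if len(g)>3 else 0,g[:,2].max() if len(g) else 0)
    for k in ['lime','timer','lemon']:
        l=sel(A[k],.05,.012,.08);print(k,rect(l[:,:2]),l[:,2].max())
    col=c['color'].astype(int)
    d=np.hypot(W[...,0]-A['rest'][0],W[...,1]-A['rest'][1])
    m=ok&(d<.1)&(col.min(-1)>185)&(W[...,2]<.03);print('rest',m.sum(),rect(W[m][:,:2]),np.median(W[m][:,2]))
    u,v=(c['intrinsics']@(c['R']@np.array([A['rest'][0],A['rest'][1]-.08,0])+c['t']))[:2]/ (c['R']@np.array([A['rest'][0],A['rest'][1]-.08,0])+c['t'])[2]
    u,v=int(u),int(v);save(n+'crop.png',cv2.resize(c['color'][v-75:v+75,u-100:u+100],(800,600),interpolation=cv2.INTER_CUBIC));print(u-100,v-75)
E
```

```text
pan [ 0.565 -0.416  0.003]
rest [ 0.573 -0.215  0.004]
grip [ 0.488 -0.17   0.08 ]
tumbler [ 0.379 -0.095  1.437]
lime [ 0.46  -0.035  0.047]
timer [ 0.485 -0.524  0.044]
lemon [ 0.694 -0.32   0.046]
mug [ 0.776 -0.163  0.007]
top
tumbler 4 ((443.9935302734375, -139.9159698486328), 3.004849433898926) 0.09952034334231237
pan 713 (array([ 538.7, -450.1]), array([193. , 200.3]), 64.4) 0.050406872681685824
grip 185 (array([ 481.7, -162.9]), array([18. , 90.3]), 60.2) 0.11218389302107716
lime (array([460.9, -33.7]), array([45.5, 44.6]), 23.7) 0.0512151126958946
timer (array([ 485.1, -527.4]), array([60.3, 60.4]), 85.0) 0.05080035022173416
lemon (array([ 699. , -319.3]), array([54.5, 57.3]), 64.3) 0.05571659823055385
rest 409 (array([ 577.6, -215.8]), array([ 81.4, 109.6]), 61.7) 0.0032717780123569947
284 183
sceneTraceback (most recent call last):
  File "<stdin>", line 11, in <module>
    return umr_maximum(a, axis, None, out, keepdims, initial, where)
ValueError: zero-size array to reduction operation maximum which has no identity
```

```bash
cat >> h.py <<'E'
def ray(c,u,v,z):
    K,R,t=[np.array(c[k]) for k in('intrinsics','R','t')]
    d=R.T@np.linalg.solve(K,[u,v,1.]);o=-R.T@t;return o+d*(z-o[2])/d[2]
def proj(c,P):
    X=np.array(c['R'])@np.array(P,float)+np.array(c['t']);return (np.array(c['intrinsics'])@(X/X[2]))[:2]
E
python3 - <<'E'
from h import *
c=dict(np.load('top0.npz'));print('tumbler seed',ray(c,240,291,.1).round(3))
A={'tumbler':ray(c,240,291,.1),'pan':[.565,-.416,0],'rest':[.573,-.215,0]}
for n in ['top','scene']:
    c=dict(np.load(n+'0.npz'));W=cloud(c);ok=c['range_z']>0;col=c['color'].astype(int)
    d=lambda k:np.hypot(W[...,0]-A[k][0],W[...,1]-A[k][1])
    for k,z0,z1 in [('tumbler',.01,.13),('tumbler',.103,.118)]:
        t=W[ok&(d(k)<.1)&(W[...,2]>z0)&(W[...,2]<z1)];print(n,k,len(t),len(t) and (rect(t[:,:2]),t[:,2].max()))
    m=ok&(d('pan')<.14)&(W[...,2]>.04)&(W[...,2]<.06)&(W[...,1]>-.5); m=m.astype(np.uint8)
    k,l,s,_=cv2.connectedComponentsWithStats(m);i=1+np.argmax(s[1:,4]);p=W[l==i];print('pan',len(p),rect(p[:,:2]),np.median(p[:,2]))
    m=ok&(d('rest')<.1)&(col.min(-1)>185)&(W[...,2]<.03);print('rest',m.sum(),rect(W[m][:,:2]))
    g=W[ok&(d('rest')<.2)&(W[...,2]>.05)&(W[...,2]<.13)&(W[...,0]<.55)&(W[...,0]>.42)&(W[...,1]>-.26)&(W[...,1]<-.1)];print('grip',len(g),rect(g[:,:2]) if len(g) else 0)
    u,v=proj(c,[.53,-.24,.03]).astype(int);print('crop',u,v)
    u=max(u,160);x0,y0=u-160,v-90;save(n+'crop.png',cv2.resize(c['color'][y0:y0+180,x0:x0+320],(800,450),interpolation=cv2.INTER_CUBIC));print(x0,y0)
E
```

```text
tumbler seed [0.465 0.108 0.1  ]
top tumbler 512 ((array([488.3, 102.1]), array([126.8, 145.7]), 22.2), np.float64(0.11527869154042286))
top tumbler 110 ((array([465. , 111.8]), array([80.6, 81. ]), 2.2), np.float64(0.11527869154042286))
pan 703 (array([ 560.1, -405.7]), array([ 94.4, 200.3]), 64.1) 0.05043392916679972
rest 409 (array([ 577.6, -215.8]), array([ 81.4, 109.6]), 61.7)
grip 209 (array([ 483.1, -163.7]), array([18. , 93.5]), 60.2)
crop 366 271
206 181
scene tumbler 1240 ((array([482.7, 116.1]), array([161.2, 119.7]), 85.9), np.float64(0.11523395795680956))
scene tumbler 205 ((array([469. , 110.5]), array([82.7, 83.3]), 46.0), np.float64(0.11523395795680956))
pan 512 (array([ 585.9, -417.6]), array([ 94.1, 152.2]), 64.1) 0.05216904590896064
rest 741 (array([ 577.5, -221.6]), array([135.7, 155.5]), 46.6)
grip 247 (array([ 485.9, -166. ]), array([19.6, 93.1]), 58.6)
crop 360 285
200 195
```

View pics/scenecrop.png

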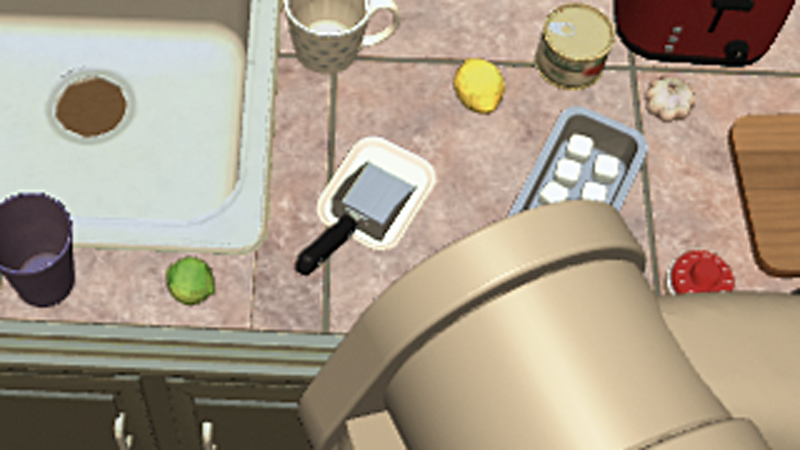

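```bash
cat >> h.py <<'E'
import json,os
from scipy.spatial.transform import Slerp
def meas():
    o=get_obs();return np.array(o['eef_pos']),Ro.from_quat(np.roll(o['tool_rot'],-1)),o
def cmd():
    if os.path.exists('cmd.json'):
        d=json.load(open('cmd.json'));return np.array(d['p']),Ro.from_quat(d['q'])
    p,R,_=meas();return p,R
def setcmd(p,R): json.dump({'p':list(map(float,p)),'q':R.as_quat().tolist()},open('cmd.json','w'))
def rows(wps,do=True):
    """wps: list of (p,R,n): linear/slerp rows; prints rounded rows, remembers commanded pose"""
    p,R=cmd();out=[]
    for pt,Rt,n in wps:
        p0,s=p,Slerp([0,1],Ro.concatenate([R,Rt]))
        for i in range(1,n+1):
            f=i/n;t=R.inv().apply(p0+(np.array(pt)-p0)*f-p).round(4);w=np.degrees((R.inv()*s(f)).as_rotvec()).round(2)
            p=p+R.apply(t);R=R*Ro.from_rotvec(np.radians(w));out.append([t.tolist(),w.tolist()])
    if do: setcmd(p,R)
    for i in range(0,len(out),20): print(json.dumps(out[i:i+20]).replace(' ','').replace('-0.0,','0,').replace('0.0,','0,').replace('-0.0]','0]').replace('0.0]','0]'))
def toolR(yaw,lean):
    """tool z=heading side, y=approach leaning forward by lean (deg)"""
    y,l=np.radians([yaw,lean]);H=np.array([np.cos(y),np.sin(y),0]);Z=np.array([0,0,1.])
    a=np.sin(l)*H-np.cos(l)*Z;x=np.array([np.sin(y),-np.cos(y),0]);return Ro.from_matrix(np.stack([x,a,np.cross(x,a)],1))
E
python3 - <<'E'
from h import *
c=read_camera('wrist');print(np.array(c['hand_eye']).round(3).tolist(),np.array(c['intrinsics']).round(0).tolist())
setcmd(*meas()[:2])
rows([([.47,-.16,.30],toolR(-30,0),16)])
E
```

```text
[[1.0, -0.0, -0.0, 0.001], [0.0, -0.266, 0.964, -0.142], [-0.0, -0.964, -0.266, 0.067], [0.0, 0.0, 0.0, 1.0]] [[378.0, 0.0, 317.0], [0.0, 378.0, 234.0], [0.0, 0.0, 1.0]]
[[[-0.0223,-0.0043,0.0239],[0,3.19,0]],[[-0.0236,-0.0043,0.0225],[0.01,3.18,-0.01]],[[-0.0249,-0.0043,0.0213],[0,3.19,0]],[[-0.0259,-0.0043,0.0198],[0,3.18,-0.01]],[[-0.0271,-0.0044,0.0183],[0,3.19,0]],[[-0.028,-0.0043,0.0168],[0.01,3.18,-0.01]],[[-0.0289,-0.0043,0.0153],[0,3.19,0]],[[-0.0297,-0.0043,0.0136],[0,3.18,-0.01]],[[-0.0304,-0.0043,0.0119],[0,3.19,0]],[[-0.031,-0.0044,0.0102],[0.01,3.18,-0.01]],[[-0.0315,-0.0043,0.0085],[0,3.19,0]],[[-0.032,-0.0043,0.0067],[0,3.18,-0.01]],[[-0.0323,-0.0044,0.005],[0,3.19,0]],[[-0.0325,-0.0043,0.0031],[0.01,3.18,-0.01]],[[-0.0327,-0.0043,0.0013],[0,3.19,0]],[[-0.0326,-0.0044,-0.0005],[0,3.18,-0.01]]]
```

Request:
play_rows --increments '[[[-0.0223,-0.0043,0.0239],[0,3.19,0]],[[-0.0236,-0.0043,0.0225],[0.01,3.18,-0.01]],[[-0.0249,-0.0043,0.0213],[0,3.19,0]],[[-0.0259,-0.0043,0.0198],[0,3.18,-0.01]],[[-0.0271,-0.0044,0.0183],[0,3.19,0]],[[-0.028,-0.0043,0.0168],[0.01,3.18,-0.01]],[[-0.0289,-0.0043,0.0153],[0,3.19,0]],[[-0.0297,-0.0043,0.0136],[0,3.18,-0.01]],[[-0.0304,-0.0043,0.0119],[0,3.19,0]],[[-0.031,-0.0044,0.0102],[0.01,3.18,-0.01]],[[-0.0315,-0.0043,0.0085],[0,3.19,0]],[[-0.032,-0.0043,0.0067],[0,3.18,-0.01]],[[-0.0323,-0.0044,0.005],[0,3.19,0]],[[-0.0325,-0.0043,0.0031],[0.01,3.18,-0.01]],[[-0.0327,-0.0043,0.0013],[0,3.19,0]],[[-0.0326,-0.0044,-0.0005],[0,3.18,-0.01]],[[0,0,0],[0,0,0]],[[0,0,0],[0,0,0]]]' --gripper 0.0854

```text
t: 1.65
eef_pos: [0.4708, -0.1584, 0.3004]
tool_rot: [-0.355, 0.355, -0.611, 0.612]
contact_force: [-0.8, -0.7, -0.7]
gripper_width: 1.003
```

```bash
cat >> h.py <<'E'
def wrist():
    p,R,o=meas();c=read_camera('wrist');c['tp']=p;c['tq']=R.as_quat()
    he=np.array(c['hand_eye']);M=R.as_matrix()@he[:3,:3];o_=R.apply(he[:3,3])+p
    c['R']=M.T;c['t']=-M.T@o_;return c
E
python3 - <<'E'
from h import *
p,R,o=meas();pc,Rc=cmd();print(p.round(4),pc.round(4),(Rc.inv()*R).magnitude(),o['q'],o['t'],o['contact_force'])
c=wrist();save('w1.png',c['color']);np.savez('w1.npz',**c)
W=cloud(c);ok=c['range_z']>0
d=np.hypot(W[...,0]-.577,W[...,1]+.216)
g=W[ok&(W[...,2]>.058)&(W[...,2]<.13)&(d<.2)&(W[...,0]<.55)];print('grip',len(g),rect(g[:,:2]),g[:,2].max())
top=g
H=np.array([np.cos(np.radians(-30)),np.sin(np.radians(-30))])
s=top[:,:2]@H;print('s range',s.min(),s.max())
for a in np.arange(s.min(),s.max(),.01):
    m=(s>=a)&(s<a+.01);q=top[m]; 
    if len(q)>5: print(round(a+.005,4),q.mean(0).round(4),(q[:,:2]@[.5,.866]).min().round(4),(q[:,:2]@[.5,.866]).max().round(4),q[:,2].max().round(4))
E
```

```text
[ 0.4708 -0.1584  0.3004] [ 0.47 -0.16  0.3 ] 0.004909864312665544 [ 0.34871082  0.12539855 -0.16513762  1.87619841  0.02379016  1.14078233
 -1.91475311] 1.65 [-0.8019523  -0.66443059 -0.74777406]
grip 1676 (array([ 483.1, -164.4]), array([18.1, 84.9]), 59.9) 0.10868591369167581
s range 0.4581243510762949 0.5430334857106193
0.4631 [ 0.4512 -0.1464  0.1033] 0.0902 0.1072 0.1087
0.4731 [ 0.4594 -0.1511  0.1042] 0.0904 0.1083 0.1083
0.4831 [ 0.4678 -0.1559  0.0976] 0.0903 0.1083 0.1035
0.4931 [ 0.4765 -0.1609  0.0905] 0.0903 0.1075 0.0965
0.5031 [ 0.4852 -0.1659  0.0835] 0.0902 0.1076 0.0904
0.5131 [ 0.4938 -0.1708  0.0764] 0.0901 0.1078 0.0823
0.5231 [ 0.5025 -0.1758  0.0694] 0.0901 0.108 0.0752
0.5331 [ 0.5111 -0.1804  0.0631] 0.0911 0.108 0.0685
0.5431 [ 0.5167 -0.1842  0.0593] 0.0922 0.106 0.062
```

View pics/w1.png

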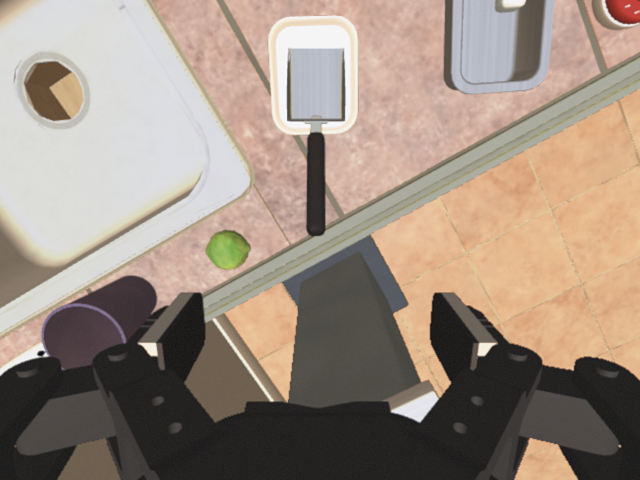

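```bash
cat >> h.py <<'E'
GP=np.array([-.113,0,.078]); LEAN=10.; GO=.0187; OFF=[0.,0.,0.]  # grasp in scoop frame
def tool_for(lip,yaw,pitch):
    """tool pose for scoop with lip point at lip, heading yaw, nose-down pitch (deg)"""
    S=Ro.from_euler('ZY',[yaw,pitch],degrees=True)
    T=toolR(yaw,LEAN-pitch); g=np.array(lip)+S.apply(GP-np.array([.0375,0,0])); return g+T.apply([0,GO,0]),T
def lip_of(p,T,yaw=None):
    """scoop lip pos, yaw, pitch from tool pose"""
    z=T.apply([0,0,1]);a=T.apply([0,1,0]);x=T.apply([1,0,0]);yaw=np.degrees(np.arctan2(x[0],-x[1]))
    H=np.array([np.cos(np.radians(yaw)),np.sin(np.radians(yaw)),0]);lean=np.degrees(np.arctan2(a@H,-a[2]));pitch=LEAN-lean
    S=Ro.from_euler('ZY',[yaw,pitch],degrees=True);return p-T.apply([0,GO,0])-S.apply(GP-np.array([.0375,0,0])),yaw,pitch
E
python3 - <<'E'
from h import *
c=dict(np.load('w1.npz'))
H=np.array([.866,-.5]);L=np.array([.5,.866])
for n,u,v,z in [('lip',317,48,.006),('lipL',291,48,.006),('lipR',343,48,.006),('back',317,121,.04),('neck end',317,135,.05)]:
    P=ray(c,u,v,z)[:2];print(n,(P@H).round(4),(P@L).round(4))
o=np.array([.5682,-.2138,.004]);lip=o+.0375*np.array([.866,-.5,0]);p,T=tool_for(lip,-30,0)
a=T.apply([0,1,0]);print('grasp tcp',p)
rows([(p-.09*a,T,8),(p,T,8)])
E
```

```text
lip 0.6378 0.0985
lipL 0.6376 0.1259
lipR 0.6379 0.0711
back 0.5633 0.0982
neck end 0.5496 0.0981
grasp tcp [ 0.47315035 -0.15892361  0.0635841 ]
[[[-0.0003,0.0185,-0.0017],[1.25,0,0]],[[-0.0003,0.0184,-0.0021],[1.25,0,0]],[[-0.0004,0.0184,-0.0024],[1.25,0,0]],[[-0.0003,0.0183,-0.0029],[1.25,0,0]],[[-0.0003,0.0183,-0.0033],[1.25,0,0]],[[-0.0003,0.0182,-0.0037],[1.25,0,0]],[[-0.0003,0.0181,-0.004],[1.25,0,0]],[[-0.0003,0.018,-0.0045],[1.25,0,0]],[[0,0.0112,0],[0,0,0]],[[0,0.0113,0],[0,0,0]],[[0,0.0112,0],[0,0,0]],[[0,0.0113,0],[0,0,0]],[[0,0.0112,0],[0,0,0]],[[0,0.0113,0],[0,0,0]],[[0,0.0112,0],[0,0,0]],[[0,0.0113,0],[0,0,0]]]
```

Request:
play_rows --increments '[[[-0.0003,0.0185,-0.0017],[1.25,0,0]],[[-0.0003,0.0184,-0.0021],[1.25,0,0]],[[-0.0004,0.0184,-0.0024],[1.25,0,0]],[[-0.0003,0.0183,-0.0029],[1.25,0,0]],[[-0.0003,0.0183,-0.0033],[1.25,0,0]],[[-0.0003,0.0182,-0.0037],[1.25,0,0]],[[-0.0003,0.0181,-0.004],[1.25,0,0]],[[-0.0003,0.018,-0.0045],[1.25,0,0]],[[0,0.0112,0],[0,0,0]],[[0,0.0113,0],[0,0,0]],[[0,0.0112,0],[0,0,0]],[[0,0.0113,0],[0,0,0]],[[0,0.0112,0],[0,0,0]],[[0,0.0113,0],[0,0,0]],[[0,0.0112,0],[0,0,0]],[[0,0.0113,0],[0,0,0]],[[0,0,0],[0,0,0]],[[0,0,0],[0,0,0]]]'

```text
t: 3.2
eef_pos: [0.4723, -0.1609, 0.0634]
tool_rot: [-0.382, 0.322, -0.557, 0.664]
contact_force: [-1.1, 0.6, 0.1]
gripper_width: 1.004
```

Run:
```python
from h import *
p,R,o=meas();pc,Rc=cmd();print(p.round(4),pc.round(4),(Rc.inv()*R).as_rotvec(degrees=True),o['q'],o['contact_force'],lip_of(p,R))
c=wrist();save('w2.png',c['color'])
```

```text
[ 0.4723 -0.1609  0.0634] [ 0.4731 -0.159   0.0636] [-0.02195667  0.08691182 -0.1435    ] [ 0.25506625  0.37596389 -0.11047635  2.22528668  0.27730442  0.39394799
 -2.18905448] [-1.1207065   0.57829795  0.06712842] (array([ 0.59966775, -0.2347375 ,  0.00371257]), np.float64(-30.110127741605478), np.float64(0.0237129019902671))
```

View pics/w2.png

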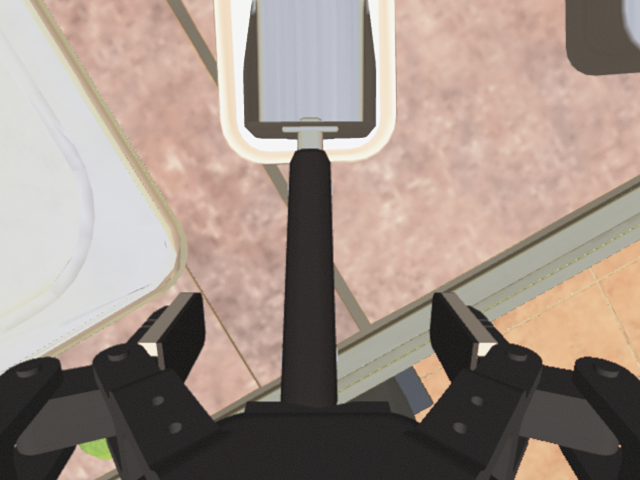

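Request:
play_rows --increments '[[[-0.002,0,0],[0,0,0]],[[0,0,0],[0,0,0]],[[0,0,0],[0,0,0]],[[0,0,0],[0,0,0]],[[0,0,0],[0,0,0]],[[0,0,0],[0,0,0]],[[0,0,0],[0,0,0]],[[0,0,0],[0,0,0]],[[0,0,0],[0,0,0]],[[0,0,0],[0,0,0]]]' --gripper 0.0 --grip_force 100

```text
t: 4.08
eef_pos: [0.4744, -0.1579, 0.064]
tool_rot: [-0.383, 0.321, -0.556, 0.664]
contact_force: [-2.6, 0.7, 6.2]
gripper_width: 0.198
```

Run:
```python
from h import *
pc,Rc=cmd();setcmd(pc+Rc.apply([-.002,0,0]),Rc)
p,R,o=meas();pc,Rc=cmd();print(p.round(4),pc.round(4),(Rc.inv()*R).as_rotvec(degrees=True),o['gripper_width'],o['contact_force'],o['torque'],lip_of(p,R),lip_of(pc,Rc))
c=wrist();save('w3.png',c['color'])
lp,y,pt=lip_of(pc,Rc)
rows([(pc+[0,0,.10],Rc,6),(*tool_for([.50,-.30,.16],-28,0),8)])
```

```text
[ 0.4744 -0.1579  0.064 ] [ 0.4741 -0.1572  0.0636] [ 0.08015452 -0.00541936 -0.04832824] 0.19837575454564385 [-2.57151189  0.71211315  6.206632  ] [ 0.09142934  0.29978811 -0.00699862] (array([ 0.60204845, -0.23155613,  0.00466258]), np.float64(-30.002733404490364), np.float64(-0.0782484558390859)) (array([ 0.60165398, -0.23085021,  0.0039717 ]), np.float64(-29.99964599571621), np.float64(0.0019117986063790227))
[[[0,-0.0164,0.0029],[0,0,0]],[[0,-0.0164,0.0029],[0,0,0]],[[0,-0.0164,0.0029],[0,0,0]],[[0,-0.0165,0.0029],[0,0,0]],[[0,-0.0164,0.0029],[0,0,0]],[[0,-0.0164,0.0029],[0,0,0]],[[0.0145,-0.0081,-0.0054],[0,-0.25,0.04]],[[0.0144,-0.008,-0.0054],[0,-0.24,0.05]],[[0.0145,-0.0081,-0.0055],[0,-0.25,0.04]],[[0.0144,-0.0081,-0.0055],[0,-0.24,0.05]],[[0.0143,-0.0081,-0.0056],[0,-0.25,0.04]],[[0.0144,-0.0081,-0.0057],[0,-0.25,0.04]],[[0.0143,-0.0081,-0.0057],[0,-0.24,0.05]],[[0.0142,-0.0081,-0.0058],[0,-0.25,0.04]]]
```

Request:
play_rows --increments '[[[0,-0.0164,0.0029],[0,0,0]],[[0,-0.0164,0.0029],[0,0,0]],[[0,-0.0164,0.0029],[0,0,0]],[[0,-0.0165,0.0029],[0,0,0]],[[0,-0.0164,0.0029],[0,0,0]],[[0,-0.0164,0.0029],[0,0,0]],[[0.0145,-0.0081,-0.0054],[0,-0.25,0.04]],[[0.0144,-0.008,-0.0054],[0,-0.24,0.05]],[[0.0145,-0.0081,-0.0055],[0,-0.25,0.04]],[[0.0144,-0.0081,-0.0055],[0,-0.24,0.05]],[[0.0143,-0.0081,-0.0056],[0,-0.25,0.04]],[[0.0144,-0.0081,-0.0057],[0,-0.25,0.04]],[[0.0143,-0.0081,-0.0057],[0,-0.24,0.05]],[[0.0142,-0.0081,-0.0058],[0,-0.25,0.04]],[[0,0,0],[0,0,0]],[[0,0,0],[0,0,0]]]'

```text
t: 5.47
eef_pos: [0.3696, -0.2316, 0.2198]
tool_rot: [-0.394, 0.331, -0.551, 0.657]
contact_force: [-0.3, 0.1, -0.8]
gripper_width: 0.194
```

Run:
```python
from h import *
p,R,o=meas();pc,Rc=cmd();print(p.round(4),pc.round(4),(Rc.inv()*R).as_rotvec(degrees=True),o['q'],o['contact_force'],o['torque'])
yaw=-25.9;X=np.array([np.cos(np.radians(yaw)),np.sin(np.radians(yaw))]);Y=np.array([-X[1],X[0]]);O=np.array([.560,-.4057])
w=dict(np.load('w1.npz'));t=dict(np.load('top0.npz'));s=dict(np.load('scene0.npz'));t2=read_camera('top')
for n,c in [('w1',w),('top',t),('scene',s),('top now',t2)]:
    W=cloud(c);ok=c['range_z']>0;q=W[ok&(np.hypot(W[...,0]-O[0],W[...,1]-O[1])<.125)&(W[...,2]>.046)&(W[...,2]<.058)]
    if not len(q): print(n,0);continue
    x=(q[:,:2]-O)@X;y=(q[:,:2]-O)@Y;print(n,len(q),'x',x.min().round(4),x.max().round(4),'y',y.min().round(4),y.max().round(4),'z',np.median(q[:,2]).round(4))
    # side rim lines: slope of edges
    for sg in(1,-1):
        m=(sg*y>.036)&(abs(x)<.08)
        if m.sum()>20: print('  side',sg,m.sum(),np.polyfit(x[m],y[m],1).round(4), y[m].min().round(4),y[m].max().round(4))
# scoop in hand by wrist
c=wrist();save('w4.png',c['color'])
# ice in pan
W=cloud(t);q=t['color'].astype(int);m=(q.min(-1)>195)&(np.hypot(W[...,0]-O[0],W[...,1]-O[1])<.1)&(W[...,2]<.045)
k,l,st,ce=cv2.connectedComponentsWithStats(m.astype(np.uint8))
for i in range(1,k):
    P=ray(t,*ce[i],.025)[:2]-O;print('ice',st[i,4],(P@X).round(3),(P@Y).round(3))
```

```text
[ 0.3696 -0.2316  0.2198] [ 0.37   -0.2309  0.2196] [ 0.06640356  0.09981368 -0.06720271] [ 0.5102731   0.00364705 -0.10563046  2.2202038   0.0240167   0.74295532
 -1.67289703] [-0.31151527  0.13044511 -0.79424272] [ 1.39750505e-01  2.17706928e-01 -8.14105910e-05]
w1 2792 x -0.0971 -0.0143 y -0.0477 0.0469 z 0.0506
  side 1 815 [0.0005 0.042 ] 0.0362 0.0469
  side -1 872 [-0.0007 -0.0411] -0.0477 -0.0362
top 632 x -0.1001 0.1002 y -0.0472 0.0472 z 0.0508
  side 1 181 [-0.0007  0.0424] 0.0369 0.0472
  side -1 201 [ 0.0023 -0.0412] -0.0472 -0.036
scene 461 x -0.0476 0.1046 y -0.0465 0.0477 z 0.0525
  side 1 174 [-0.0059  0.0425] 0.0373 0.0477
  side -1 103 [ 0.0012 -0.0416] -0.0465 -0.0365
top now 599 x -0.1003 0.0992 y -0.0469 0.0475 z 0.0505
  side 1 186 [-0.0019  0.0424] 0.0364 0.0475
  side -1 194 [-0.003  -0.0414] -0.0469 -0.036
ice 43 0.073 0.016
ice 45 0.063 -0.017
ice 46 0.041 0.016
ice 47 0.009 0.018
ice 44 0.028 -0.017
ice 44 -0.008 -0.023
```

View pics/w4.png

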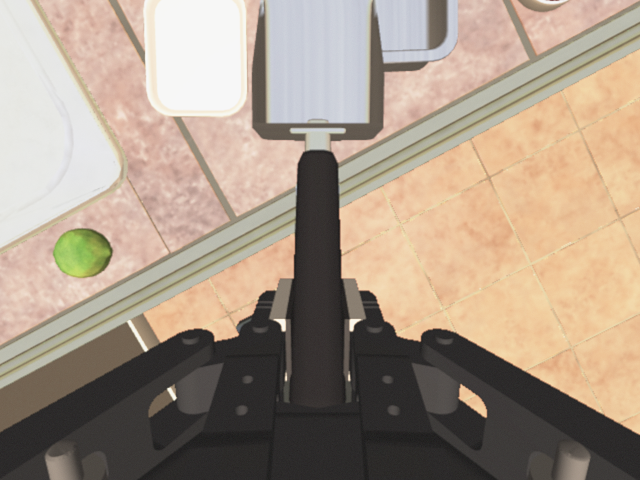

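```bash
cat >> h.py <<'E'
PO=np.array([.560,-.4057]);PY=-25.9
def pan2w(x,y,z):
    a=np.radians(PY);return [PO[0]+x*np.cos(a)-y*np.sin(a),PO[1]+x*np.sin(a)+y*np.cos(a),z]
def clear(x,z,psi):
    """min gap (mm) of scoop/fingers to near wall (x -.1..-.09,z<.052) ; lip at pan x,z, nose-down psi"""
    c,s=np.cos(np.radians(psi)),np.sin(np.radians(psi));pts=[]
    f=lambda a,b:(x+(a-.0375)*c+b*s, z-(a-.0375)*s+b*c)
    pts+=[f(-.0375,b) for b in(0,.01,.02)]+[f(a,.025-.005+.7*(-.0375-a)) for a in np.linspace(-.0375,-.062,6)]
    pts+=[f(a,.025-.0134+.7*(-.0375-a)) for a in np.linspace(-.062,-.155,20)]
    l=np.radians(10-psi);g=f(*GP[[0,2]]);tip=(g[0]+(.0187+.004)*np.sin(l),g[1]-(.0187+.004)*np.cos(l))
    pts+=[(tip[0]-.012,tip[1]),(tip[0]+.012,tip[1])]
    return min(np.hypot(max(-.1-px,px+.09,0),max(pz-.052,0))*1000 if not(-.1<=px<=-.09 and pz<=.052) else -1000*(.052-pz) for px,pz in pts), tip[1]
E
python3 - <<'E'
from h import *
for x,ps in [(-.028,40),(-.01,35),(0,30),(.018,25),(.018,20),(.04,15),(.04,20),(.06,10),(.085,5),(.085,0)]: print(x,ps,np.round(clear(x,.0035,ps),3))
for h,ps in [(.01,-2),(.02,-6),(.03,-10),(.04,-14),(.055,-18)]: print('lift',h,ps,np.round(clear(.083,.0035+h,ps),3))
rows([(*tool_for(pan2w(-.028,0,.09),PY,40),12),(*tool_for(pan2w(-.028,0,.008),PY,40),6)])
E
```

```text
-0.028 40 [4.547 0.14 ]
-0.01 35 [18.564  0.133]
0 30 [25.048  0.125]
0.018 25 [35.816  0.116]
0.018 20 [27.226  0.106]
0.04 15 [34.907  0.095]
0.04 20 [45.178  0.106]
0.06 10 [31.923  0.084]
0.085 5 [29.423  0.072]
0.085 0 [17.927  0.059]
lift 0.01 -2 [17.389  0.064]
lift 0.02 -6 [14.887  0.064]
lift 0.03 -10 [12.915  0.063]
lift 0.04 -14 [11.365  0.062]
lift 0.055 -18 [14.807  0.066]
[[[0.0057,0.0013,0.0123],[-3.33,-0.18,-0.03]],[[0.0058,0.0005,0.0122],[-3.34,-0.17,-0.03]],[[0.0058,-0.0002,0.0123],[-3.33,-0.18,-0.03]],[[0.0059,-0.0009,0.0122],[-3.33,-0.17,-0.03]],[[0.0059,-0.0015,0.0122],[-3.33,-0.18,-0.03]],[[0.0059,-0.0023,0.012],[-3.34,-0.17,-0.03]],[[0.006,-0.003,0.0118],[-3.33,-0.18,-0.04]],[[0.006,-0.0037,0.0117],[-3.33,-0.18,-0.03]],[[0.0061,-0.0043,0.0113],[-3.34,-0.17,-0.03]],[[0.0061,-0.005,0.0111],[-3.33,-0.18,-0.03]],[[0.0061,-0.0056,0.0108],[-3.33,-0.17,-0.03]],[[0.0061,-0.0062,0.0104],[-3.33,-0.18,-0.03]],[[0,0.0118,0.0068],[0,0,0]],[[0,0.0119,0.0069],[0,0,0]],[[0,0.0118,0.0068],[0,0,0]],[[0,0.0119,0.0068],[0,0,0]],[[0,0.0118,0.0069],[0,0,0]],[[0,0.0118,0.0068],[0,0,0]]]
```

Request:
play_rows --increments '[[[0.0057,0.0013,0.0123],[-3.33,-0.18,-0.03]],[[0.0058,0.0005,0.0122],[-3.34,-0.17,-0.03]],[[0.0058,-0.0002,0.0123],[-3.33,-0.18,-0.03]],[[0.0059,-0.0009,0.0122],[-3.33,-0.17,-0.03]],[[0.0059,-0.0015,0.0122],[-3.33,-0.18,-0.03]],[[0.0059,-0.0023,0.012],[-3.34,-0.17,-0.03]],[[0.006,-0.003,0.0118],[-3.33,-0.18,-0.04]],[[0.006,-0.0037,0.0117],[-3.33,-0.18,-0.03]],[[0.0061,-0.0043,0.0113],[-3.34,-0.17,-0.03]],[[0.0061,-0.005,0.0111],[-3.33,-0.18,-0.03]],[[0.0061,-0.0056,0.0108],[-3.33,-0.17,-0.03]],[[0.0061,-0.0062,0.0104],[-3.33,-0.18,-0.03]],[[0,0,0],[0,0,0]],[[0,0,0],[0,0,0]]]'

```text
t: 6.73
eef_pos: [0.4692, -0.3608, 0.2282]
tool_rot: [0.265, -0.46, 0.734, -0.423]
contact_force: [-0.1, 0.5, -1.1]
gripper_width: 0.193
```

```bash
cat >> h.py <<'E'
def st():
    p,R,o=meas();pc,Rc=cmd();l,y,ps=lip_of(p,R);a=np.radians(PY);d=l[:2]-PO
    print('t',round(o['t'],2),'tcp err mm',((p-pc)*1000).round(1),'rot',(Rc.inv()*R).as_rotvec(degrees=True).round(2),'lip pan',np.round([d[0]*np.cos(a)+d[1]*np.sin(a),-d[0]*np.sin(a)+d[1]*np.cos(a),l[2]],4),'yaw',round(y,1),'pitch',round(ps,1),'F',np.round(o['contact_force'],1),'T',np.round(o['torque'],2),'g',round(o['gripper_width'],3),'q',np.round(o['q'],2))
E
python3 - <<'E'
from h import *
st()
for n in ['scene','top']:
    c=read_camera(n);u,v=proj(c,pan2w(-.02,0,.06)).astype(int);save(n+'5.png',cv2.resize(c['color'][v-70:v+50,u-80:u+80],(800,600),interpolation=cv2.INTER_CUBIC))
E
```

```text
t 6.73 tcp err mm [ 1.4  0.1 79.9] rot [-0.05 -0.04 -0.05] lip pan [-0.0269  0.0008  0.0878] yaw -25.8 pitch 40.0 F [-0.1  0.5 -1.1] T [-0.23 -0.57 -0.01] g 0.193 q [ 0.53  0.65 -0.01  1.38  0.04  1.64 -1.51]
```

View pics/scene5.png

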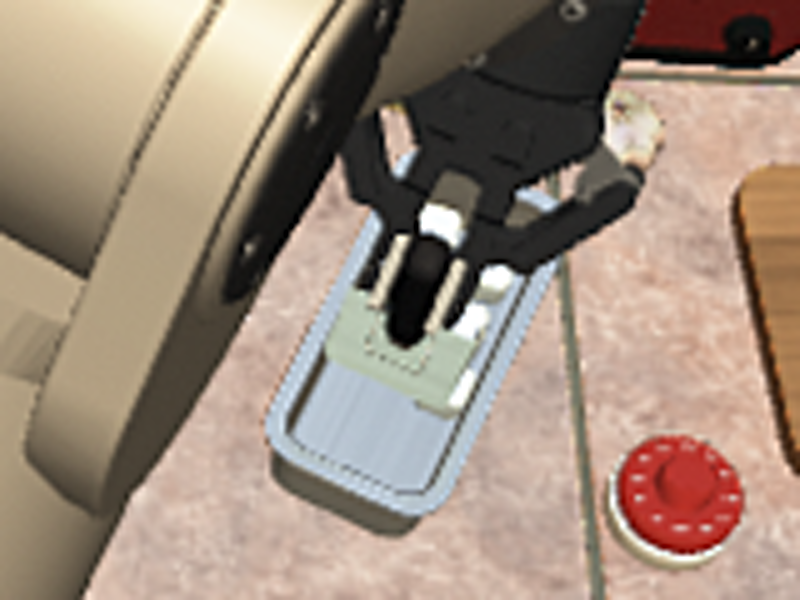

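Request:
play_rows --increments '[[[0,0.0118,0.0068],[0,0,0]],[[0,0.0119,0.0069],[0,0,0]],[[0,0.0118,0.0068],[0,0,0]],[[0,0.0119,0.0068],[0,0,0]],[[0,0.0118,0.0069],[0,0,0]],[[0,0.0118,0.0068],[0,0,0]],[[0,0,0],[0,0,0]],[[0,0,0],[0,0,0]]]'

```text
t: 7.5
eef_pos: [0.4676, -0.3612, 0.1479]
tool_rot: [0.265, -0.46, 0.734, -0.424]
contact_force: [0.9, -0.2, -2.0]
gripper_width: 0.198
```

Run:
```python
from h import *
st()
rows([(*tool_for(pan2w(-.028,-.0005,.0045),PY,40),2),(*tool_for(pan2w(-.028,-.0005,.0030),PY,40),3)])
```

```text
t 7.5 tcp err mm [-0.2 -0.3 -0.4] rot [-0.05  0.02 -0.03] lip pan [-0.0281 -0.0003  0.0076] yaw -25.9 pitch 40.0 F [ 0.9 -0.2 -2. ] T [-0.3  -0.5  -0.05] g 0.198 q [ 0.54  0.72 -0.01  1.44  0.05  1.5  -1.51]
[[[0.0003,0.0015,0.0009],[0,0,0]],[[0.0002,0.0016,0.0008],[0,0,0]],[[0,0.0004,0.0003],[0,0,0]],[[0,0.0004,0.0002],[0,0,0]],[[0,0.0005,0.0003],[0,0,0]]]
```

Request:
play_rows --increments '[[[0.0003,0.0015,0.0009],[0,0,0]],[[0.0002,0.0016,0.0008],[0,0,0]],[[0,0.0004,0.0003],[0,0,0]],[[0,0.0004,0.0002],[0,0,0]],[[0,0.0005,0.0003],[0,0,0]],[[0,0,0],[0,0,0]]]'

```text
t: 8.0
eef_pos: [0.4679, -0.362, 0.1446]
tool_rot: [0.265, -0.46, 0.734, -0.425]
contact_force: [-0.0, 0.0, 1.9]
gripper_width: 0.2
```

Run:
```python
from h import *
st()
```

```text
t 8.0 tcp err mm [ 0.3 -0.7  1.3] rot [ 0.09  0.04 -0.05] lip pan [-0.0272 -0.0009  0.0044] yaw -25.9 pitch 39.9 F [-0.   0.   1.9] T [-0.06 -0.16  0.01] g 0.2 q [ 0.54  0.72 -0.01  1.44  0.05  1.5  -1.51]
```

Run:
```python
from h import *
n=16;w=[]
for i in range(1,n+1):
    f=i/n;w.append((*tool_for(pan2w(-.028+.048*f,-.0005,.0033),PY,40-24*f),1))
rows(w)
```

```text
[[[0,0.0018,0.0003],[1.5,0,0]],[[0,0.0021,0.0005],[1.5,0,0]],[[0,0.0022,0.0005],[1.5,0,0]],[[0,0.0022,0.0005],[1.5,0,0]],[[0,0.0024,0.0006],[1.5,0,0]],[[0,0.0024,0.0006],[1.5,0,0]],[[0,0.0025,0.0007],[1.5,0,0]],[[0,0.0025,0.0006],[1.5,0,0]],[[0,0.0026,0.0007],[1.5,0,0]],[[0,0.0027,0.0007],[1.5,0,0]],[[0,0.0028,0.0008],[1.5,0,0]],[[0,0.0029,0.0007],[1.5,0,0]],[[0,0.0029,0.0008],[1.5,0,0]],[[0,0.003,0.0008],[1.5,0,0]],[[0,0.0031,0.0008],[1.5,0,0]],[[0,0.0032,0.0008],[1.5,0,0]]]
```

Request:
play_rows --increments '[[[0,0.0018,0.0003],[1.5,0,0]],[[0,0.0021,0.0005],[1.5,0,0]],[[0,0.0022,0.0005],[1.5,0,0]],[[0,0.0022,0.0005],[1.5,0,0]],[[0,0.0024,0.0006],[1.5,0,0]],[[0,0.0024,0.0006],[1.5,0,0]],[[0,0.0025,0.0007],[1.5,0,0]],[[0,0.0025,0.0006],[1.5,0,0]],[[0,0.0026,0.0007],[1.5,0,0]],[[0,0.0027,0.0007],[1.5,0,0]],[[0,0.0028,0.0008],[1.5,0,0]],[[0,0.0029,0.0007],[1.5,0,0]],[[0,0.0029,0.0008],[1.5,0,0]],[[0,0.003,0.0008],[1.5,0,0]],[[0,0.0031,0.0008],[1.5,0,0]],[[0,0.0032,0.0008],[1.5,0,0]]]'

```text
t: 9.33
eef_pos: [0.4654, -0.3609, 0.1018]
tool_rot: [0.355, -0.394, 0.629, -0.568]
contact_force: [-0.6, 0.4, -0.3]
gripper_width: 0.198
```

Run:
```python
from h import *
st()
n=20;w=[]
for i in range(1,n+1):
    f=i/n;w.append((*tool_for(pan2w(.020+.04*f,-.0003,.0033),PY,16-6*f),1))
rows(w)
c=read_camera('top');u,v=proj(c,pan2w(0.02,0,.05)).astype(int);save('top6.png',cv2.resize(c['color'][v-45:v+45,u-60:u+60],(800,600),interpolation=cv2.INTER_CUBIC))
```

```text
t 9.33 tcp err mm [ 0.2 -0.7  0.7] rot [ 0.15  0.01 -0.06] lip pan [ 0.0207 -0.001   0.0043] yaw -25.9 pitch 15.8 F [-0.6  0.4 -0.3] T [ 0.02  0.03 -0.03] g 0.198 q [ 0.58  0.54 -0.05  1.79  0.04  0.91 -1.51]
[[[-0.0002,0.0005,0.0016],[0.3,0,0]],[[0,0.0005,0.0015],[0.3,0,0]],[[0,0.0005,0.0016],[0.3,0,0]],[[0,0.0005,0.0015],[0.3,0,0]],[[0,0.0005,0.0016],[0.3,0,0]],[[0,0.0006,0.0015],[0.3,0,0]],[[0,0.0006,0.0016],[0.3,0,0]],[[0,0.0005,0.0015],[0.3,0,0]],[[0,0.0006,0.0016],[0.3,0,0]],[[0,0.0006,0.0016],[0.3,0,0]],[[0,0.0006,0.0015],[0.3,0,0]],[[0,0.0006,0.0016],[0.3,0,0]],[[0,0.0006,0.0015],[0.3,0,0]],[[0,0.0007,0.0016],[0.3,0,0]],[[0,0.0006,0.0016],[0.3,0,0]],[[0,0.0007,0.0015],[0.3,0,0]],[[0,0.0006,0.0016],[0.3,0,0]],[[0,0.0007,0.0015],[0.3,0,0]],[[0,0.0007,0.0016],[0.3,0,0]],[[0,0.0007,0.0016],[0.3,0,0]]]
```

Request:
play_rows --increments '[[[-0.0002,0.0005,0.0016],[0.3,0,0]],[[0,0.0005,0.0015],[0.3,0,0]],[[0,0.0005,0.0016],[0.3,0,0]],[[0,0.0005,0.0015],[0.3,0,0]],[[0,0.0005,0.0016],[0.3,0,0]],[[0,0.0006,0.0015],[0.3,0,0]],[[0,0.0006,0.0016],[0.3,0,0]],[[0,0.0005,0.0015],[0.3,0,0]],[[0,0.0006,0.0016],[0.3,0,0]],[[0,0.0006,0.0016],[0.3,0,0]],[[0,0.0006,0.0015],[0.3,0,0]],[[0,0.0006,0.0016],[0.3,0,0]],[[0,0.0006,0.0015],[0.3,0,0]],[[0,0.0007,0.0016],[0.3,0,0]],[[0,0.0006,0.0016],[0.3,0,0]],[[0,0.0007,0.0015],[0.3,0,0]],[[0,0.0006,0.0016],[0.3,0,0]],[[0,0.0007,0.0015],[0.3,0,0]],[[0,0.0007,0.0016],[0.3,0,0]],[[0,0.0007,0.0016],[0.3,0,0]]]'

```text
t: 11.05
eef_pos: [0.4931, -0.374, 0.088]
tool_rot: [-0.375, 0.375, -0.599, 0.6]
contact_force: [-1.1, 0.3, 0.2]
gripper_width: 0.193
```

Run:
```python
from h import *
st()
c=wrist();save('w7.png',c['color'])
c=read_camera('top');u,v=proj(c,pan2w(0.02,0,.05)).astype(int);save('top7.png',cv2.resize(c['color'][v-45:v+45,u-60:u+60],(800,600),interpolation=cv2.INTER_CUBIC))
```

```text
t 11.05 tcp err mm [ 0.3 -0.7  0.5] rot [ 0.09  0.   -0.06] lip pan [ 0.0608 -0.0007  0.004 ] yaw -25.9 pitch 9.9 F [-1.1  0.3  0.2] T [0.05 0.01 0.01] g 0.193 q [ 0.59  0.55 -0.06  1.81  0.04  0.79 -1.51]
```

View pics/w7.png

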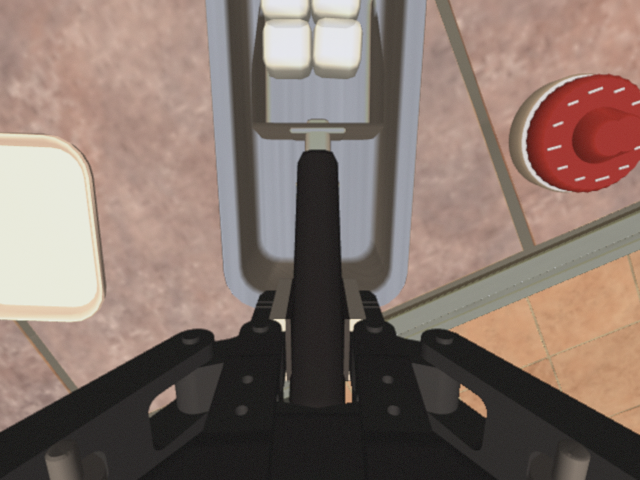

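Run:
```python
from h import *
n=14;w=[]
for i in range(1,n+1):
    f=i/n;w.append((*tool_for(pan2w(.060+.0255*f,-.0,.0033),PY,10-7*f),1))
rows(w)
```

```text
[[[-0.0003,0.0012,0.0011],[0.5,0,0]],[[0,0.0012,0.001],[0.5,0,0]],[[0,0.0012,0.0011],[0.5,0,0]],[[0,0.0012,0.0011],[0.5,0,0]],[[0,0.0012,0.0011],[0.5,0,0]],[[0,0.0013,0.0011],[0.5,0,0]],[[0,0.0013,0.0011],[0.5,0,0]],[[0,0.0013,0.0011],[0.5,0,0]],[[0,0.0013,0.0011],[0.5,0,0]],[[0,0.0013,0.0011],[0.5,0,0]],[[0,0.0013,0.001],[0.5,0,0]],[[0,0.0014,0.0011],[0.5,0,0]],[[0,0.0013,0.0011],[0.5,0,0]],[[0,0.0014,0.0011],[0.5,0,0]]]
```

Request:
play_rows --increments '[[[-0.0003,0.0012,0.0011],[0.5,0,0]],[[0,0.0012,0.001],[0.5,0,0]],[[0,0.0012,0.0011],[0.5,0,0]],[[0,0.0012,0.0011],[0.5,0,0]],[[0,0.0012,0.0011],[0.5,0,0]],[[0,0.0013,0.0011],[0.5,0,0]],[[0,0.0013,0.0011],[0.5,0,0]],[[0,0.0013,0.0011],[0.5,0,0]],[[0,0.0013,0.0011],[0.5,0,0]],[[0,0.0013,0.0011],[0.5,0,0]],[[0,0.0013,0.001],[0.5,0,0]],[[0,0.0014,0.0011],[0.5,0,0]],[[0,0.0013,0.0011],[0.5,0,0]],[[0,0.0014,0.0011],[0.5,0,0]],[[0,0,0],[0,0,0]]]'

```text
t: 12.4
eef_pos: [0.5077, -0.3808, 0.0709]
tool_rot: [-0.397, 0.352, -0.561, 0.635]
contact_force: [0.4, -0.2, -0.1]
gripper_width: 0.199
```

Run:
```python
from h import *
st()
c=wrist();save('w8.png',c['color'][:240])
n=30;w=[]
for i in range(1,n+1):
    f=i/n;w.append((*tool_for(pan2w(.0855-.003*min(1,i/6),-.0,.0033+.055*f),PY,3-18*f),1))
    if i%6==0: print(clear(.0825,.0033+.055*f,3-18*f))
rows(w,False)
```

```text
t 12.4 tcp err mm [ 0.3 -0.7  0.3] rot [ 0.1  -0.   -0.05] lip pan [ 0.0862 -0.0005  0.0039] yaw -25.9 pitch 2.9 F [ 0.4 -0.2 -0.1] T [0.08 0.06 0.02] g 0.199 q [ 0.6   0.54 -0.07  1.87  0.04  0.6  -1.51]
(np.float64(21.163014249009358), np.float64(0.06840708727532008))
(np.float64(20.772496265345527), np.float64(0.07006177111317952))
(np.float64(21.01911198852323), np.float64(0.07153980069016325))
(np.float64(21.678680313535313), np.float64(0.07287875487335643))
(np.float64(22.576662302034457), np.float64(0.074116761396886))
[[[0,-0.0004,-0.0012],[0.6,0,0]],[[0,-0.0005,-0.0011],[0.6,0,0]],[[0,-0.0005,-0.0011],[0.6,0,0]],[[0,-0.0005,-0.0011],[0.6,0,0]],[[0,-0.0004,-0.0011],[0.6,0,0]],[[0,-0.0005,-0.001],[0.6,0,0]],[[0,-0.0004,-0.0005],[0.6,0,0]],[[0,-0.0004,-0.0006],[0.6,0,0]],[[0,-0.0004,-0.0005],[0.6,0,0]],[[0,-0.0003,-0.0004],[0.6,0,0]],[[0,-0.0004,-0.0005],[0.6,0,0]],[[0,-0.0004,-0.0005],[0.6,0,0]],[[0,-0.0003,-0.0004],[0.6,0,0]],[[0,-0.0004,-0.0004],[0.6,0,0]],[[0,-0.0003,-0.0004],[0.6,0,0]],[[0,-0.0004,-0.0003],[0.6,0,0]],[[0,-0.0003,-0.0004],[0.6,0,0]],[[0,-0.0004,-0.0003],[0.6,0,0]],[[0,-0.0003,-0.0003],[0.6,0,0]],[[0,-0.0003,-0.0003],[0.6,0,0]]]
[[[0,-0.0003,-0.0003],[0.6,0,0]],[[0,-0.0004,-0.0003],[0.6,0,0]],[[0,-0.0003,-0.0002],[0.6,0,0]],[[0,-0.0003,-0.0002],[0.6,0,0]],[[0,-0.0003,-0.0002],[0.6,0,0]],[[0,-0.0002,-0.0002],[0.6,0,0]],[[0,-0.0003,-0.0002],[0.6,0,0]],[[0,-0.0003,-0.0002],[0.6,0,0]],[[0,-0.0002,-0.0001],[0.6,0,0]],[[0,-0.0003,-0.0001],[0.6,0,0]]]
```

View pics/w8.png

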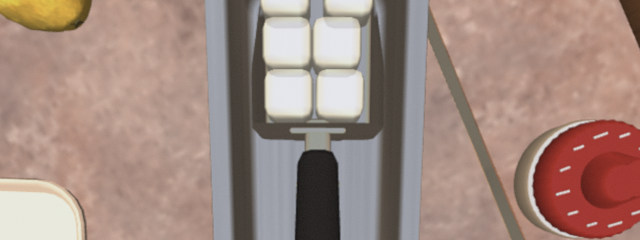

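Request:
play_rows --increments '[[[0,-0.0004,-0.0012],[0.6,0,0]],[[0,-0.0005,-0.0011],[0.6,0,0]],[[0,-0.0005,-0.0011],[0.6,0,0]],[[0,-0.0005,-0.0011],[0.6,0,0]],[[0,-0.0004,-0.0011],[0.6,0,0]],[[0,-0.0005,-0.001],[0.6,0,0]],[[0,-0.0004,-0.0005],[0.6,0,0]],[[0,-0.0004,-0.0006],[0.6,0,0]],[[0,-0.0004,-0.0005],[0.6,0,0]],[[0,-0.0003,-0.0004],[0.6,0,0]],[[0,-0.0004,-0.0005],[0.6,0,0]],[[0,-0.0004,-0.0005],[0.6,0,0]],[[0,-0.0003,-0.0004],[0.6,0,0]],[[0,-0.0004,-0.0004],[0.6,0,0]],[[0,-0.0003,-0.0004],[0.6,0,0]],[[0,-0.0004,-0.0003],[0.6,0,0]],[[0,-0.0003,-0.0004],[0.6,0,0]],[[0,-0.0004,-0.0003],[0.6,0,0]],[[0,-0.0003,-0.0003],[0.6,0,0]],[[0,-0.0003,-0.0003],[0.6,0,0]]]'

```text
t: 14.12
eef_pos: [0.4953, -0.3748, 0.0764]
tool_rot: [-0.432, 0.308, -0.491, 0.691]
contact_force: [0.3, -0.8, -1.1]
gripper_width: 0.195
```

Request:
play_rows --increments '[[[0,-0.0003,-0.0003],[0.6,0,0]],[[0,-0.0004,-0.0003],[0.6,0,0]],[[0,-0.0003,-0.0002],[0.6,0,0]],[[0,-0.0003,-0.0002],[0.6,0,0]],[[0,-0.0003,-0.0002],[0.6,0,0]],[[0,-0.0002,-0.0002],[0.6,0,0]],[[0,-0.0003,-0.0002],[0.6,0,0]],[[0,-0.0003,-0.0002],[0.6,0,0]],[[0,-0.0002,-0.0001],[0.6,0,0]],[[0,-0.0003,-0.0001],[0.6,0,0]]]'

```text
t: 14.95
eef_pos: [0.4926, -0.3733, 0.0782]
tool_rot: [-0.447, 0.287, -0.457, 0.714]
contact_force: [-0.5, -0.3, -2.4]
gripper_width: 0.193
```

Run:
```python
from h import *
import io,contextlib
n=30;w=[]
for i in range(1,n+1):
    f=i/n;w.append((*tool_for(pan2w(.0855-.003*min(1,i/6),-.0,.0033+.055*f),PY,3-18*f),1))
with contextlib.redirect_stdout(io.StringIO()): rows(w)
st()
# straight up
rows([(*tool_for(pan2w(.0825,0,.19),PY,-17),10)],False)
c=wrist();save('w9.png',c['color'][:240])
```

```text
t 14.95 tcp err mm [ 0.1 -0.5  0.5] rot [-0.29 -0.04 -0.03] lip pan [ 0.0828 -0.0003  0.058 ] yaw -25.9 pitch -14.7 F [-0.5 -0.3 -2.4] T [ 0.36  0.74 -0.  ] g 0.193 q [ 0.85  0.46 -0.33  2.13  0.57  0.17 -1.99]
[[[0,-0.0115,0.0053],[0.2,0,0]],[[0,-0.0114,0.0053],[0.2,0,0]],[[0,-0.0114,0.0054],[0.2,0,0]],[[0,-0.0114,0.0054],[0.2,0,0]],[[0,-0.0114,0.0054],[0.2,0,0]],[[0,-0.0114,0.0055],[0.2,0,0]],[[0,-0.0113,0.0055],[0.2,0,0]],[[0,-0.0114,0.0056],[0.2,0,0]],[[0,-0.0113,0.0056],[0.2,0,0]],[[0,-0.0113,0.0056],[0.2,0,0]]]
```

View pics/w9.png

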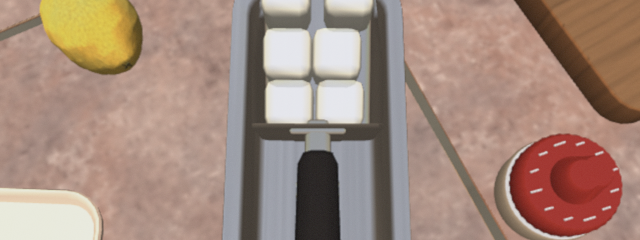

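Run:
```python
from h import *
rows([(*tool_for(pan2w(.0825,0,.20),PY,-15),12)])
c=dict(np.load('w1.npz'));W=cloud(c);ok=c['range_z']>0
t=W[ok&(np.hypot(W[...,0]-.467,W[...,1]-.111)<.07)&(W[...,2]>.095)&(W[...,2]<.125)]
print(len(t),len(t) and (rect(t[:,:2]),cv2.minEnclosingCircle((t[:,:2]*1000).astype(np.float32)),np.median(t[:,2])))
# circle fits by ellipse in top/scene of rim pts
from scipy.optimize import least_squares
for n in ['w1','top0','scene0']:
    c=dict(np.load(n+'.npz'));W=cloud(c);ok=c['range_z']>0
    t=W[ok&(np.hypot(W[...,0]-.467,W[...,1]-.111)<.06)&(W[...,2]>.102)&(W[...,2]<.118)]
    if len(t)>10:
        r=least_squares(lambda q:np.hypot(t[:,0]-q[0],t[:,1]-q[1])-.0395,[.467,.111],loss='soft_l1',f_scale=.001);print(n,len(t),r.x.round(4),np.median(t[:,2]).round(4))
```

```text
[[[0,-0.0107,0.005],[0,0,0]],[[0,-0.0107,0.005],[0,0,0]],[[0,-0.0107,0.005],[0,0,0]],[[0,-0.0107,0.005],[0,0,0]],[[0,-0.0107,0.005],[0,0,0]],[[0,-0.0107,0.0049],[0,0,0]],[[0,-0.0107,0.005],[0,0,0]],[[0,-0.0107,0.005],[0,0,0]],[[0,-0.0107,0.005],[0,0,0]],[[0,-0.0107,0.005],[0,0,0]],[[0,-0.0107,0.005],[0,0,0]],[[0,-0.0107,0.005],[0,0,0]]]
1446 ((array([477.6, 109.1]), array([65. , 82.7]), 2.9), ((468.88165283203125, 109.52827453613281), 42.478050231933594), np.float64(0.10277697085005746))
w1 800 [0.4689 0.1087] 0.1069
top0 117 [0.4649 0.1116] 0.1077
scene0 217 [0.4683 0.1102] 0.1083
```

Request:
play_rows --increments '[[[0,-0.0107,0.005],[0,0,0]],[[0,-0.0107,0.005],[0,0,0]],[[0,-0.0107,0.005],[0,0,0]],[[0,-0.0107,0.005],[0,0,0]],[[0,-0.0107,0.005],[0,0,0]],[[0,-0.0107,0.0049],[0,0,0]],[[0,-0.0107,0.005],[0,0,0]],[[0,-0.0107,0.005],[0,0,0]],[[0,-0.0107,0.005],[0,0,0]],[[0,-0.0107,0.005],[0,0,0]],[[0,-0.0107,0.005],[0,0,0]],[[0,-0.0107,0.005],[0,0,0]],[[0,0,0],[0,0,0]]]'

```text
t: 16.08
eef_pos: [0.4946, -0.3744, 0.2226]
tool_rot: [-0.447, 0.286, -0.456, 0.715]
contact_force: [1.3, -1.0, -1.6]
gripper_width: 0.197
```

Run:
```python
from h import *
st()
p0,R0=cmd();l0,y0,ps0=lip_of(p0,R0);p1,_=tool_for([.4675,.085,.20],90,-15);print(p0,p1)
n=40;w=[]
for i in range(1,n+1):
    f=i/n;f=f*f*(3-2*f);w.append((p0+(p1-p0)*f,toolR(PY+(90-PY)*f,LEAN+15),1))
rows(w)
```

```text
t 16.08 tcp err mm [ 2.2 -1.5  3.2] rot [-0.13 -0.05 -0.07] lip pan [ 0.0851 -0.0003  0.2028] yaw -25.9 pitch -14.9 F [ 1.3 -1.  -1.6] T [ 0.37  0.72 -0.01] g 0.197 q [ 1.15  0.28 -0.66  2.    0.29  0.5  -1.71]
[ 0.49242559 -0.37285604  0.21942808] [ 0.4675     -0.07265676  0.21944199]
[[[-0.0005,-0.0001,-0.0003],[0,-0.19,0.09]],[[-0.0014,-0.0004,-0.0007],[0,-0.57,0.26]],[[-0.0023,-0.0005,-0.0012],[0,-0.92,0.43]],[[-0.0031,-0.0008,-0.0016],[0,-1.26,0.59]],[[-0.004,-0.0008,-0.0018],[0,-1.57,0.73]],[[-0.0049,-0.001,-0.0022],[0,-1.87,0.88]],[[-0.0056,-0.0011,-0.0022],[0,-2.14,1.0]],[[-0.0064,-0.001,-0.0022],[0,-2.4,1.11]],[[-0.0072,-0.001,-0.0022],[0,-2.64,1.23]],[[-0.0079,-0.001,-0.002],[0,-2.85,1.33]],[[-0.0085,-0.0008,-0.0018],[0,-3.05,1.43]],[[-0.0091,-0.0006,-0.0013],[0,-3.23,1.5]],[[-0.0097,-0.0004,-0.0009],[0,-3.38,1.58]],[[-0.0101,-0.0001,-0.0003],[0,-3.52,1.64]],[[-0.0104,0.0001,0.0004],[0,-3.64,1.7]],[[-0.0107,0.0005,0.001],[0,-3.74,1.74]],[[-0.0107,0.0008,0.0017],[0,-3.82,1.78]],[[-0.0108,0.0012,0.0025],[0,-3.88,1.81]],[[-0.0107,0.0015,0.0033],[0,-3.91,1.83]],[[-0.0103,0.0018,0.004],[0,-3.94,1.83]]]
[[[-0.0101,0.0022,0.0047],[0,-3.93,1.84]],[[-0.0095,0.0025,0.0053],[0,-3.92,1.83]],[[-0.009,0.0028,0.0059],[0,-3.88,1.8]],[[-0.0084,0.003,0.0065],[0,-3.81,1.78]],[[-0.0076,0.0032,0.0068],[0,-3.74,1.75]],[[-0.007,0.0033,0.0071],[0,-3.64,1.69]],[[-0.0061,0.0033,0.0072],[0,-3.53,1.65]],[[-0.0053,0.0035,0.0074],[0,-3.38,1.58]],[[-0.0046,0.0034,0.0072],[0,-3.23,1.5]],[[-0.0039,0.0033,0.0072],[0,-3.05,1.42]],[[-0.0032,0.0032,0.0068],[0,-2.85,1.33]],[[-0.0025,0.003,0.0064],[0,-2.63,1.23]],[[-0.002,0.0028,0.006],[0,-2.4,1.12]],[[-0.0015,0.0025,0.0054],[0,-2.15,1.0]],[[-0.0011,0.0022,0.0048],[0,-1.86,0.87]],[[-0.0008,0.0019,0.004],[0,-1.58,0.74]],[[-0.0005,0.0015,0.0032],[0,-1.25,0.58]],[[-0.0003,0.0011,0.0024],[0,-0.93,0.43]],[[-0.0002,0.0007,0.0015],[0,-0.56,0.27]],[[0,0.0002,0.0005],[0,-0.2,0.09]]]
```

Request:
play_rows --increments '[[[-0.0005,-0.0001,-0.0003],[0,-0.19,0.09]],[[-0.0014,-0.0004,-0.0007],[0,-0.57,0.26]],[[-0.0023,-0.0005,-0.0012],[0,-0.92,0.43]],[[-0.0031,-0.0008,-0.0016],[0,-1.26,0.59]],[[-0.004,-0.0008,-0.0018],[0,-1.57,0.73]],[[-0.0049,-0.001,-0.0022],[0,-1.87,0.88]],[[-0.0056,-0.0011,-0.0022],[0,-2.14,1.0]],[[-0.0064,-0.001,-0.0022],[0,-2.4,1.11]],[[-0.0072,-0.001,-0.0022],[0,-2.64,1.23]],[[-0.0079,-0.001,-0.002],[0,-2.85,1.33]],[[-0.0085,-0.0008,-0.0018],[0,-3.05,1.43]],[[-0.0091,-0.0006,-0.0013],[0,-3.23,1.5]],[[-0.0097,-0.0004,-0.0009],[0,-3.38,1.58]],[[-0.0101,-0.0001,-0.0003],[0,-3.52,1.64]],[[-0.0104,0.0001,0.0004],[0,-3.64,1.7]],[[-0.0107,0.0005,0.001],[0,-3.74,1.74]],[[-0.0107,0.0008,0.0017],[0,-3.82,1.78]],[[-0.0108,0.0012,0.0025],[0,-3.88,1.81]],[[-0.0107,0.0015,0.0033],[0,-3.91,1.83]],[[-0.0103,0.0018,0.004],[0,-3.94,1.83]]]'

```text
t: 17.75
eef_pos: [0.48, -0.2232, 0.2194]
tool_rot: [0.738, -0.471, 0.262, -0.405]
contact_force: [-0.1, 0.2, -1.9]
gripper_width: 0.195
```

Request:
play_rows --increments '[[[-0.0101,0.0022,0.0047],[0,-3.93,1.84]],[[-0.0095,0.0025,0.0053],[0,-3.92,1.83]],[[-0.009,0.0028,0.0059],[0,-3.88,1.8]],[[-0.0084,0.003,0.0065],[0,-3.81,1.78]],[[-0.0076,0.0032,0.0068],[0,-3.74,1.75]],[[-0.007,0.0033,0.0071],[0,-3.64,1.69]],[[-0.0061,0.0033,0.0072],[0,-3.53,1.65]],[[-0.0053,0.0035,0.0074],[0,-3.38,1.58]],[[-0.0046,0.0034,0.0072],[0,-3.23,1.5]],[[-0.0039,0.0033,0.0072],[0,-3.05,1.42]],[[-0.0032,0.0032,0.0068],[0,-2.85,1.33]],[[-0.0025,0.003,0.0064],[0,-2.63,1.23]],[[-0.002,0.0028,0.006],[0,-2.4,1.12]],[[-0.0015,0.0025,0.0054],[0,-2.15,1.0]],[[-0.0011,0.0022,0.0048],[0,-1.86,0.87]],[[-0.0008,0.0019,0.004],[0,-1.58,0.74]],[[-0.0005,0.0015,0.0032],[0,-1.25,0.58]],[[-0.0003,0.0011,0.0024],[0,-0.93,0.43]],[[-0.0002,0.0007,0.0015],[0,-0.56,0.27]],[[0,0.0002,0.0005],[0,-0.2,0.09]]]'

```text
t: 19.42
eef_pos: [0.4683, -0.0733, 0.2205]
tool_rot: [0.844, -0.536, 0.002, 0.002]
contact_force: [-0.2, -0.0, -2.0]
gripper_width: 0.197
```

Run:
```python
from h import *
st();p,R,o=meas();print(lip_of(p,R))
c=wrist();t=read_camera('top');u,v=proj(t,[.4675,.06,.15]).astype(int)
a=cv2.resize(c['color'],(400,300));b=cv2.resize(t['color'][v-45:v+45,u-60:u+60],(400,300),interpolation=cv2.INTER_CUBIC);save('w10.png',np.hstack([a,b]))
```

```text
t 19.42 tcp err mm [ 0.8 -0.7  1. ] rot [0.11 0.1  0.35] lip pan [-0.2966  0.4008  0.2014] yaw 90.1 pitch -15.1 F [-0.2 -0.  -2. ] T [-0.87  0.01  0.01] g 0.197 q [ 1.3   0.65 -1.36  1.92  0.22  1.08 -0.11]
(array([0.46820402, 0.08438022, 0.20138398]), np.float64(90.06146274670466), np.float64(-15.116059274741058))
```

View pics/w10.png

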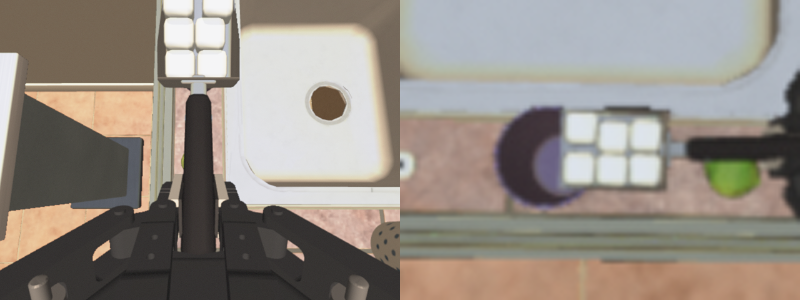

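Run:
```python
from h import *
n=16;w=[]
for i in range(1,n+1):
    f=i/n;f=f*f*(3-2*f);w.append((*tool_for([.4672,.085+.008*f,.20-.065*f],90,-15+12*f),1))
rows(w)
```

```text
[[[-0.0003,0.0004,0],[-0.14,0,0]],[[0,0.0011,-0.0001],[-0.38,0,0]],[[0,0.0017,-0.0001],[-0.59,0,0]],[[0,0.0022,-0.0001],[-0.77,0,0]],[[0,0.0026,0],[-0.91,0,0]],[[0,0.003,0],[-1.01,0,0]],[[0,0.0032,0.0002],[-1.08,0,0]],[[0,0.0033,0.0003],[-1.12,0,0]],[[0,0.0034,0.0004],[-1.12,0,0]],[[0,0.0033,0.0005],[-1.09,0,0]],[[0,0.0031,0.0006],[-1.01,0,0]],[[0,0.0027,0.0006],[-0.91,0,0]],[[0,0.0024,0.0005],[-0.77,0,0]],[[0,0.0018,0.0005],[-0.59,0,0]],[[0,0.0012,0.0003],[-0.38,0,0]],[[0,0.0004,0.0002],[-0.13,0,0]]]
```

Request:
play_rows --increments '[[[-0.0003,0.0004,0],[-0.14,0,0]],[[0,0.0011,-0.0001],[-0.38,0,0]],[[0,0.0017,-0.0001],[-0.59,0,0]],[[0,0.0022,-0.0001],[-0.77,0,0]],[[0,0.0026,0],[-0.91,0,0]],[[0,0.003,0],[-1.01,0,0]],[[0,0.0032,0.0002],[-1.08,0,0]],[[0,0.0033,0.0003],[-1.12,0,0]],[[0,0.0034,0.0004],[-1.12,0,0]],[[0,0.0033,0.0005],[-1.09,0,0]],[[0,0.0031,0.0006],[-1.01,0,0]],[[0,0.0027,0.0006],[-0.91,0,0]],[[0,0.0024,0.0005],[-0.77,0,0]],[[0,0.0018,0.0005],[-0.59,0,0]],[[0,0.0012,0.0003],[-0.38,0,0]],[[0,0.0004,0.0002],[-0.13,0,0]]]'

```text
t: 20.85
eef_pos: [0.4676, -0.0577, 0.1877]
tool_rot: [0.783, -0.622, 0.002, 0.002]
contact_force: [0.3, -0.6, -1.1]
gripper_width: 0.197
```

Run:
```python
from h import *
st();p,R,o=meas();print(lip_of(p,R))
w=[]
for i in range(1,15):
    f=i/14;w.append((*tool_for([.4672,.093,.135-.012*f],90,-3+14*f),1))
rows(w)
```

```text
t 20.85 tcp err mm [ 0.4 -0.6  0.9] rot [0.08 0.05 0.37] lip pan [-0.3007  0.4079  0.1361] yaw 90.0 pitch -3.1 F [ 0.3 -0.6 -1.1] T [-0.53  0.01  0.01] g 0.197 q [ 1.14  0.54 -1.27  1.99  0.34  0.99 -0.27]
(array([0.46766848, 0.09254085, 0.13614539]), np.float64(90.03365260192548), np.float64(-3.0829259525317028))
[[[0,-0.0015,0.0013],[-1.0,0,0]],[[0,-0.0015,0.0013],[-1.0,0,0]],[[0,-0.0015,0.0013],[-1.0,0,0]],[[0,-0.0015,0.0013],[-1.0,0,0]],[[0,-0.0015,0.0014],[-1.0,0,0]],[[0,-0.0015,0.0014],[-1.0,0,0]],[[0,-0.0015,0.0014],[-1.0,0,0]],[[0,-0.0015,0.0014],[-1.0,0,0]],[[0,-0.0014,0.0014],[-1.0,0,0]],[[0,-0.0015,0.0014],[-1.0,0,0]],[[0,-0.0015,0.0015],[-1.0,0,0]],[[0,-0.0015,0.0014],[-1.0,0,0]],[[0,-0.0015,0.0015],[-1.0,0,0]],[[0,-0.0014,0.0015],[-1.0,0,0]]]
```

q3 is relaxing away from its limit; continue.

Request:
play_rows --increments '[[[0,-0.0015,0.0013],[-1.0,0,0]],[[0,-0.0015,0.0013],[-1.0,0,0]],[[0,-0.0015,0.0013],[-1.0,0,0]],[[0,-0.0015,0.0013],[-1.0,0,0]],[[0,-0.0015,0.0014],[-1.0,0,0]],[[0,-0.0015,0.0014],[-1.0,0,0]],[[0,-0.0015,0.0014],[-1.0,0,0]],[[0,-0.0015,0.0014],[-1.0,0,0]],[[0,-0.0014,0.0014],[-1.0,0,0]],[[0,-0.0015,0.0014],[-1.0,0,0]],[[0,-0.0015,0.0015],[-1.0,0,0]],[[0,-0.0015,0.0014],[-1.0,0,0]],[[0,-0.0015,0.0015],[-1.0,0,0]],[[0,-0.0014,0.0015],[-1.0,0,0]]]'

```text
t: 22.02
eef_pos: [0.4679, -0.0408, 0.2108]
tool_rot: [-0.701, 0.713, -0.002, -0.002]
contact_force: [-0.7, 0.5, -2.5]
gripper_width: 0.198
```

Run:
```python
from h import *
st();p,R,o=meas();print(lip_of(p,R))
w=[]
for i in range(1,21):
    f=i/20;w.append((*tool_for([.4670,.0935,.123],90,11+16*f),1))
rows(w)
w=[]
for i in range(1,21):
    f=i/20;w.append((*tool_for([.4670,.0935,.123],90,27+29*f),1))
rows(w,False)
```

```text
t 22.02 tcp err mm [ 0.7 -0.7  1.3] rot [ 0.02 -0.01  0.36] lip pan [-0.3004  0.4078  0.1243] yaw 90.0 pitch 11.0 F [-0.7  0.5 -2.5] T [-0.17  0.   -0.01] g 0.198 q [ 0.95  0.4  -1.21  1.99  0.45  1.06 -0.47]
(array([0.46795543, 0.09238012, 0.1242759 ]), np.float64(90.00990762326752), np.float64(10.977172803099803))
[[[-0.0002,-0.0019,0.0017],[-0.8,0,0]],[[0,-0.0019,0.0012],[-0.8,0,0]],[[0,-0.0019,0.0012],[-0.8,0,0]],[[0,-0.0018,0.0011],[-0.8,0,0]],[[0,-0.0019,0.0012],[-0.8,0,0]],[[0,-0.0019,0.0012],[-0.8,0,0]],[[0,-0.0019,0.0012],[-0.8,0,0]],[[0,-0.0018,0.0012],[-0.8,0,0]],[[0,-0.0019,0.0012],[-0.8,0,0]],[[0,-0.0019,0.0012],[-0.8,0,0]],[[0,-0.0018,0.0012],[-0.8,0,0]],[[0,-0.0019,0.0012],[-0.8,0,0]],[[0,-0.0019,0.0012],[-0.8,0,0]],[[0,-0.0019,0.0011],[-0.8,0,0]],[[0,-0.0018,0.0012],[-0.8,0,0]],[[0,-0.0019,0.0012],[-0.8,0,0]],[[0,-0.0019,0.0012],[-0.8,0,0]],[[0,-0.0018,0.0012],[-0.8,0,0]],[[0,-0.0019,0.0012],[-0.8,0,0]],[[0,-0.0019,0.0012],[-0.8,0,0]]]
[[[0,-0.0034,0.0022],[-1.45,0,0]],[[0,-0.0034,0.0021],[-1.45,0,0]],[[0,-0.0033,0.0022],[-1.45,0,0]],[[0,-0.0034,0.0022],[-1.45,0,0]],[[0,-0.0034,0.0022],[-1.45,0,0]],[[0,-0.0034,0.0021],[-1.45,0,0]],[[0,-0.0034,0.0022],[-1.45,0,0]],[[0,-0.0033,0.0022],[-1.45,0,0]],[[0,-0.0034,0.0022],[-1.45,0,0]],[[0,-0.0034,0.0021],[-1.45,0,0]],[[0,-0.0034,0.0022],[-1.45,0,0]],[[0,-0.0034,0.0022],[-1.45,0,0]],[[0,-0.0033,0.0022],[-1.45,0,0]],[[0,-0.0034,0.0021],[-1.45,0,0]],[[0,-0.0034,0.0022],[-1.45,0,0]],[[0,-0.0034,0.0022],[-1.45,0,0]],[[0,-0.0034,0.0022],[-1.45,0,0]],[[0,-0.0033,0.0021],[-1.45,0,0]],[[0,-0.0034,0.0022],[-1.45,0,0]],[[0,-0.0034,0.0022],[-1.45,0,0]]]
```

Request:
play_rows --increments '[[[-0.0002,-0.0019,0.0017],[-0.8,0,0]],[[0,-0.0019,0.0012],[-0.8,0,0]],[[0,-0.0019,0.0012],[-0.8,0,0]],[[0,-0.0018,0.0011],[-0.8,0,0]],[[0,-0.0019,0.0012],[-0.8,0,0]],[[0,-0.0019,0.0012],[-0.8,0,0]],[[0,-0.0019,0.0012],[-0.8,0,0]],[[0,-0.0018,0.0012],[-0.8,0,0]],[[0,-0.0019,0.0012],[-0.8,0,0]],[[0,-0.0019,0.0012],[-0.8,0,0]],[[0,-0.0018,0.0012],[-0.8,0,0]],[[0,-0.0019,0.0012],[-0.8,0,0]],[[0,-0.0019,0.0012],[-0.8,0,0]],[[0,-0.0019,0.0011],[-0.8,0,0]],[[0,-0.0018,0.0012],[-0.8,0,0]],[[0,-0.0019,0.0012],[-0.8,0,0]],[[0,-0.0019,0.0012],[-0.8,0,0]],[[0,-0.0018,0.0012],[-0.8,0,0]],[[0,-0.0019,0.0012],[-0.8,0,0]],[[0,-0.0019,0.0012],[-0.8,0,0]]]'

```text
t: 23.68
eef_pos: [0.4678, -0.0114, 0.2442]
tool_rot: [-0.595, 0.804, -0.002, -0.003]
contact_force: [-0.5, -0.5, -1.0]
gripper_width: 0.191
```

```bash
cat > chk.py <<'E'
from h import *
import sys
st()
for n in ['top','scene']:
    c=read_camera(n);W=cloud(c);ok=c['range_z']>0;q=c['color'].astype(int)
    m=ok&(q.min(-1)>165)&(np.hypot(W[...,0]-.467,W[...,1]-.09)<.11)&(W[...,2]>.0)&(W[...,0]<.53)
    k,l,s,ce=cv2.connectedComponentsWithStats(m.astype(np.uint8))
    for i in range(1,k):
        if s[i,4]>8: print(n,s[i,4],np.median(W[l==i],0).round(3))
    u,v=proj(c,[.4675,.06,.15]).astype(int);u=max(u,60);save(sys.argv[1]+n+'.png',cv2.resize(c['color'][v-45:v+45,u-60:u+60],(600,450),interpolation=cv2.INTER_CUBIC))
c=wrist();save(sys.argv[1]+'w.png',c['color'])
E
python3 chk.py p1
```

```text
t 23.68 tcp err mm [ 0.8 -0.7  1.3] rot [ 0.04 -0.12  0.34] lip pan [-0.3006  0.4083  0.1244] yaw 90.0 pitch 27.0 F [-0.5 -0.5 -1. ] T [ 0.31 -0.04 -0.01] g 0.191 q [ 0.66  0.34 -1.14  1.96  0.6   1.26 -0.74]
top 31 [0.52  0.003 0.004]
scene 205 [0.456 0.042 0.626]
scene 225 [0.467 0.095 0.599]
scene 193 [0.407 0.091 0.611]
scene 240 [0.47  0.108 0.075]
scene 15 [0.512 0.185 0.007]
scene 9 [0.499 0.185 0.002]
scene 9 [0.479 0.186 0.001]
scene 10 [0.475 0.163 0.003]
scene 18 [0.454 0.142 0.002]
scene 64 [0.44  0.182 0.002]
scene 46 [0.435 0.127 0.001]
scene 124 [0.416 0.143 0.004]
```

Request:
play_rows --increments '[[[0,-0.0034,0.0022],[-1.45,0,0]],[[0,-0.0034,0.0021],[-1.45,0,0]],[[0,-0.0033,0.0022],[-1.45,0,0]],[[0,-0.0034,0.0022],[-1.45,0,0]],[[0,-0.0034,0.0022],[-1.45,0,0]],[[0,-0.0034,0.0021],[-1.45,0,0]],[[0,-0.0034,0.0022],[-1.45,0,0]],[[0,-0.0033,0.0022],[-1.45,0,0]],[[0,-0.0034,0.0022],[-1.45,0,0]],[[0,-0.0034,0.0021],[-1.45,0,0]],[[0,0,0],[0,0,0]],[[0,0,0],[0,0,0]]]'

```text
t: 24.83
eef_pos: [0.468, 0.022, 0.2661]
tool_rot: [-0.49, 0.872, -0.001, -0.003]
contact_force: [0.2, 0.2, -1.4]
gripper_width: 0.196
```

```bash
python3 - <<'E'
from h import *
import io,contextlib
w=[(*tool_for([.4670,.0935,.123],90,27+29*i/20),1) for i in range(1,11)]
with contextlib.redirect_stdout(io.StringIO()): rows(w)
E
python3 chk.py p2; python3 -c "
import cv2,numpy as np
a=cv2.imread('pics/p2scene.png');b=cv2.imread('pics/p2w.png');c=cv2.imread('pics/p2top.png');d=cv2.imread('pics/p1scene.png')
r=lambda i:cv2.resize(i,(400,300));cv2.imwrite('pics/m1.png',np.vstack([np.hstack([r(a),r(b)]),np.hstack([r(c),r(d)])]))"
```

```text
t 24.83 tcp err mm [ 1.  -0.7  0.9] rot [ 0.17 -0.25  0.31] lip pan [-0.3006  0.4086  0.1241] yaw 90.1 pitch 41.3 F [ 0.2  0.2 -1.4] T [0.67 0.01 0.03] g 0.196 q [ 0.36  0.4  -1.07  1.91  0.74  1.51 -0.97]
top 132 [0.52  0.026 0.004]
scene 213 [0.465 0.151 0.616]
scene 107 [0.469 0.191 0.593]
scene 76 [0.402 0.175 0.596]
scene 19 [0.512 0.185 0.007]
scene 38 [0.48  0.192 0.001]
scene 12 [0.45  0.194 0.001]
scene 13 [0.453 0.144 0.002]
scene 9 [0.449 0.177 0.002]
scene 14 [0.435 0.19  0.002]
scene 10 [0.433 0.18  0.002]
scene 16 [0.437 0.165 0.002]
scene 20 [0.435 0.137 0.002]
scene 108 [0.417 0.154 0.004]
```

View pics/m1.png

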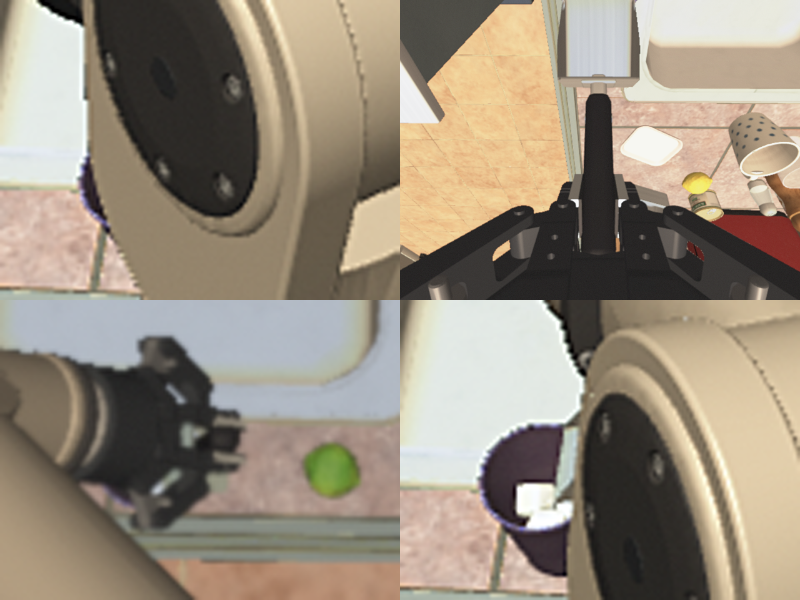

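Run:
```python
from h import *
w=[(*tool_for([.4670,.0935,.123+.077*i/6],90,41.5),1) for i in range(1,7)]
w+=[(*tool_for([.4670,.0935-.04*i/14,.20],90,41.5*(1-i/14)),1) for i in range(1,15)]
rows(w)
p0,_=tool_for([.4670,.0535,.20],90,0);p1,_=tool_for([.60165,-.23085,.11],-30,0)
w=[]
for i in range(1,31):
    f=i/30;f=f*f*(3-2*f);w.append((p0+(p1-p0)*f,toolR(90-120*f,LEAN),1))
rows(w)
```

```text
[[[0,-0.0109,-0.0067],[0,0,0]],[[0,-0.011,-0.0067],[0,0,0]],[[0,-0.0109,-0.0067],[0,0,0]],[[0,-0.011,-0.0067],[0,0,0]],[[0,-0.0109,-0.0067],[0,0,0]],[[0,-0.011,-0.0067],[0,0,0]],[[0,0.0086,-0.0066],[2.96,0,0]],[[0,0.0085,-0.0067],[2.97,0,0]],[[0,0.0083,-0.0068],[2.96,0,0]],[[0,0.0081,-0.0068],[2.96,0,0]],[[0,0.0081,-0.0068],[2.97,0,0]],[[0,0.0079,-0.0069],[2.96,0,0]],[[0,0.0077,-0.007],[2.97,0,0]],[[0,0.0076,-0.007],[2.96,0,0]],[[0,0.0075,-0.007],[2.97,0,0]],[[0,0.0073,-0.007],[2.96,0,0]],[[0,0.0072,-0.0071],[2.96,0,0]],[[0,0.007,-0.007],[2.97,0,0]],[[0,0.0069,-0.007],[2.96,0,0]],[[0,0.0067,-0.007],[2.97,0,0]]]
[[[0,0.0003,-0.0003],[0,0.39,-0.07]],[[0.0001,0.0007,-0.0007],[0,1.12,-0.2]],[[0.0001,0.0012,-0.0012],[0,1.8,-0.32]],[[0.0002,0.0016,-0.0016],[0,2.44,-0.43]],[[0.0004,0.002,-0.002],[0,3.01,-0.53]],[[0.0005,0.0023,-0.0023],[0,3.53,-0.62]],[[0.0007,0.0027,-0.0025],[0,4.01,-0.71]],[[0.0009,0.0029,-0.0028],[0,4.43,-0.78]],[[0.0012,0.0032,-0.0029],[0,4.8,-0.84]],[[0.0015,0.0034,-0.0029],[0,5.11,-0.91]],[[0.0018,0.0037,-0.003],[0,5.38,-0.94]],[[0.002,0.0038,-0.0029],[0,5.58,-0.99]],[[0.0024,0.0039,-0.0028],[0,5.74,-1.01]],[[0.0025,0.0041,-0.0026],[0,5.85,-1.03]],[[0.0028,0.0041,-0.0023],[0,5.9,-1.04]],[[0.0029,0.0042,-0.0021],[0,5.9,-1.05]],[[0.003,0.0043,-0.0017],[0,5.85,-1.03]],[[0.0031,0.0042,-0.0013],[0,5.74,-1.01]],[[0.003,0.0041,-0.0011],[0,5.59,-0.98]],[[0.0029,0.004,-0.0007],[0,5.37,-0.95]]]
[[[0.0027,0.0039,-0.0004],[0,5.11,-0.9]],[[0.0026,0.0037,-0.0002],[0,4.8,-0.85]],[[0.0023,0.0034,0],[0,4.43,-0.78]],[[0.002,0.0031,0.0002],[0,4.01,-0.71]],[[0.0018,0.0028,0.0003],[0,3.53,-0.62]],[[0.0014,0.0024,0.0004],[0,3.02,-0.53]],[[0.0012,0.002,0.0003],[0,2.43,-0.43]],[[0.0008,0.0014,0.0003],[0,1.8,-0.32]],[[0.0005,0.0009,0.0002],[0,1.12,-0.2]],[[0.0001,0.0003,0.0001],[0,0.39,-0.07]]]
```

Request:
play_rows --increments '[[[0,-0.0109,-0.0067],[0,0,0]],[[0,-0.011,-0.0067],[0,0,0]],[[0,-0.0109,-0.0067],[0,0,0]],[[0,-0.011,-0.0067],[0,0,0]],[[0,-0.0109,-0.0067],[0,0,0]],[[0,-0.011,-0.0067],[0,0,0]],[[0,0.0086,-0.0066],[2.96,0,0]],[[0,0.0085,-0.0067],[2.97,0,0]],[[0,0.0083,-0.0068],[2.96,0,0]],[[0,0.0081,-0.0068],[2.96,0,0]],[[0,0.0081,-0.0068],[2.97,0,0]],[[0,0.0079,-0.0069],[2.96,0,0]],[[0,0.0077,-0.007],[2.97,0,0]],[[0,0.0076,-0.007],[2.96,0,0]],[[0,0.0075,-0.007],[2.97,0,0]],[[0,0.0073,-0.007],[2.96,0,0]],[[0,0.0072,-0.0071],[2.96,0,0]],[[0,0.007,-0.007],[2.97,0,0]],[[0,0.0069,-0.007],[2.96,0,0]],[[0,0.0067,-0.007],[2.97,0,0]]]'

```text
t: 26.65
eef_pos: [0.4683, -0.0956, 0.2614]
tool_rot: [0.767, -0.642, 0.002, 0.002]
contact_force: [-0.4, -0.1, -1.4]
gripper_width: 0.197
```

Request:
play_rows --increments '[[[0,0.0003,-0.0003],[0,0.39,-0.07]],[[0.0001,0.0007,-0.0007],[0,1.12,-0.2]],[[0.0001,0.0012,-0.0012],[0,1.8,-0.32]],[[0.0002,0.0016,-0.0016],[0,2.44,-0.43]],[[0.0004,0.002,-0.002],[0,3.01,-0.53]],[[0.0005,0.0023,-0.0023],[0,3.53,-0.62]],[[0.0007,0.0027,-0.0025],[0,4.01,-0.71]],[[0.0009,0.0029,-0.0028],[0,4.43,-0.78]],[[0.0012,0.0032,-0.0029],[0,4.8,-0.84]],[[0.0015,0.0034,-0.0029],[0,5.11,-0.91]],[[0.0018,0.0037,-0.003],[0,5.38,-0.94]],[[0.002,0.0038,-0.0029],[0,5.58,-0.99]],[[0.0024,0.0039,-0.0028],[0,5.74,-1.01]],[[0.0025,0.0041,-0.0026],[0,5.85,-1.03]],[[0.0028,0.0041,-0.0023],[0,5.9,-1.04]],[[0.0029,0.0042,-0.0021],[0,5.9,-1.05]],[[0.003,0.0043,-0.0017],[0,5.85,-1.03]],[[0.0031,0.0042,-0.0013],[0,5.74,-1.01]],[[0.003,0.0041,-0.0011],[0,5.59,-0.98]],[[0.0029,0.004,-0.0007],[0,5.37,-0.95]]]'

```text
t: 28.32
eef_pos: [0.4733, -0.1401, 0.1948]
tool_rot: [0.545, -0.459, 0.452, -0.536]
contact_force: [0.0, -0.7, -1.3]
gripper_width: 0.196
```

Request:
play_rows --increments '[[[0.0027,0.0039,-0.0004],[0,5.11,-0.9]],[[0.0026,0.0037,-0.0002],[0,4.8,-0.85]],[[0.0023,0.0034,0],[0,4.43,-0.78]],[[0.002,0.0031,0.0002],[0,4.01,-0.71]],[[0.0018,0.0028,0.0003],[0,3.53,-0.62]],[[0.0014,0.0024,0.0004],[0,3.02,-0.53]],[[0.0012,0.002,0.0003],[0,2.43,-0.43]],[[0.0008,0.0014,0.0003],[0,1.8,-0.32]],[[0.0005,0.0009,0.0002],[0,1.12,-0.2]],[[0.0001,0.0003,0.0001],[0,0.39,-0.07]],[[0,0,0],[0,0,0]],[[0,0,0],[0,0,0]]]'

```text
t: 29.32
eef_pos: [0.4748, -0.1575, 0.1708]
tool_rot: [-0.382, 0.323, -0.558, 0.662]
contact_force: [-0.4, -0.7, -0.7]
gripper_width: 0.198
```

Run:
```python
from h import *
st();p,R,o=meas();pc,_=cmd();print(lip_of(p,R),p,pc)
for n in ['top','scene']:
    c=read_camera(n);np.savez('e_'+n+'.npz',**c)
    W=cloud(c);ok=c['range_z']>0;q=c['color'].astype(int)
    m=ok&(q.min(-1)>140)&(np.hypot(W[...,0]-.467,W[...,1]-.11)<.045)&(W[...,2]>.015)&(W[...,2]<.13)
    k,l,s,ce=cv2.connectedComponentsWithStats(m.astype(np.uint8))
    print(n,[(int(s[i,4]),np.median(W[l==i],0).round(3).tolist()) for i in range(1,k) if s[i,4]>3])
    t=W[ok&(np.hypot(W[...,0]-.467,W[...,1]-.111)<.06)&(W[...,2]>.102)&(W[...,2]<.118)];print('rim',len(t),cv2.minEnclosingCircle((t[:,:2]*1000).astype(np.float32)))
    u,v=proj(c,[.4675,.11,.08]).astype(int);u=max(u,40);save('e_'+n+'.png',cv2.resize(c['color'][v-30:v+30,u-40:u+40],(400,300),interpolation=cv2.INTER_CUBIC))
c=wrist();save('e_w.png',c['color'])
```

```text
t 29.32 tcp err mm [ 0.6 -0.3  1.2] rot [-0.33 -0.09 -0.06] lip pan [-0.0385  0.1758  0.1104] yaw -29.9 pitch 0.3 F [-0.4 -0.7 -0.7] T [ 0.2   0.29 -0.01] g 0.198 q [ 0.7   0.24 -0.61  2.11  0.32  0.7  -2.22]
(array([ 0.60214046, -0.23074742,  0.11040797]), np.float64(-29.926526088018683), np.float64(0.3279072640504044)) [ 0.47480609 -0.1574786   0.17083384] [ 0.47418141 -0.15721591  0.16960432]
top [(262, [0.466, 0.111, 0.058])]
rim 121 ((465.4288330078125, 112.03146362304688), 42.07162094116211)
scene []
rim 0 ((0.0, 0.0), 0.0)
```

Run:
```python
from h import *
rows([(*tool_for([.6015,-.2309,.012],-30,0),9),(*tool_for([.6015,-.2309,.004],-30,0),6)])
```

```text
[[[0,0.0107,-0.0019],[0,0,0]],[[0,0.0107,-0.0019],[0,0,0]],[[0,0.0108,-0.0019],[0,0,0]],[[0.0001,0.0107,-0.0019],[0,0,0]],[[0,0.0107,-0.0019],[0,0,0]],[[0,0.0107,-0.0019],[0,0,0]],[[0,0.0108,-0.002],[0,0,0]],[[0,0.0107,-0.0019],[0,0,0]],[[0,0.0107,-0.0019],[0,0,0]],[[0,0.0013,-0.0002],[0,0,0]],[[0,0.0013,-0.0003],[0,0,0]],[[0,0.0013,-0.0002],[0,0,0]],[[0,0.0014,-0.0002],[0,0,0]],[[0,0.0013,-0.0002],[0,0,0]],[[0,0.0013,-0.0003],[0,0,0]]]
```

Request:
play_rows --increments '[[[0,0.0107,-0.0019],[0,0,0]],[[0,0.0107,-0.0019],[0,0,0]],[[0,0.0108,-0.0019],[0,0,0]],[[0.0001,0.0107,-0.0019],[0,0,0]],[[0,0.0107,-0.0019],[0,0,0]],[[0,0.0107,-0.0019],[0,0,0]],[[0,0.0108,-0.002],[0,0,0]],[[0,0.0107,-0.0019],[0,0,0]],[[0,0.0107,-0.0019],[0,0,0]],[[0,0.0013,-0.0002],[0,0,0]],[[0,0.0013,-0.0003],[0,0,0]],[[0,0.0013,-0.0002],[0,0,0]],[[0,0.0014,-0.0002],[0,0,0]],[[0,0.0013,-0.0002],[0,0,0]],[[0,0.0013,-0.0003],[0,0,0]],[[0,0,0],[0,0,0]],[[0,0,0],[0,0,0]]]'

```text
t: 30.88
eef_pos: [0.4742, -0.158, 0.0649]
tool_rot: [-0.382, 0.323, -0.558, 0.662]
contact_force: [-0.1, -0.1, 2.1]
gripper_width: 0.194
```

Run:
```python
from h import *
st()
```

```text
t 30.88 tcp err mm [ 0.3 -0.8  1.3] rot [-0.3  -0.01 -0.06] lip pan [-0.0388  0.1749  0.0045] yaw -30.0 pitch 0.3 F [-0.1 -0.1  2.1] T [-0.11 -0.02 -0.04] g 0.194 q [ 0.56  0.41 -0.48  2.2   0.57  0.48 -2.46]
```

Request:
play_rows --increments '[[[0,0,0],[0,0,0]],[[0,0,0],[0,0,0]],[[0,0,0],[0,0,0]],[[0,0,0],[0,0,0]],[[0,0,0],[0,0,0]],[[0,0,0],[0,0,0]],[[0,0,0],[0,0,0]],[[0,0,0],[0,0,0]]]' --gripper 0.07 --grip_force 20

```text
t: 31.55
eef_pos: [0.4737, -0.1578, 0.0644]
tool_rot: [-0.382, 0.323, -0.559, 0.662]
contact_force: [-0.2, 0.3, 0.7]
gripper_width: 0.821
```

Request:
play_rows --increments '[[[0,-0.005,0],[0,0,0]],[[0,-0.01,0],[0,0,0]],[[0,-0.015,0],[0,0,0]],[[0,-0.02,0],[0,0,0]],[[0,-0.02,0],[0,0,0]],[[0,-0.02,0],[0,0,0]],[[0,-0.02,0],[0,0,0]],[[0,-0.02,0],[0,0,0]],[[0,-0.02,0],[0,0,0]],[[0,-0.02,0],[0,0,0]],[[0,-0.02,0],[0,0,0]],[[0,-0.01,0],[0,0,0]],[[0,0,0],[0,0,0]],[[0,0,0],[0,0,0]]]'

```text
t: 32.72
eef_pos: [0.4448, -0.1409, 0.2618]
tool_rot: [-0.382, 0.323, -0.558, 0.662]
contact_force: [-0.4, -0.3, -0.6]
gripper_width: 0.82
```

Run:
```python
from h import *
st();pc,Rc=cmd();p,R,o=meas();setcmd(p,R)
H=np.array([.866,-.5]);L=np.array([.5,.866])
w=wrist();W=cloud(w);ok=w['range_z']>0
g=W[ok&(W[...,2]>.058)&(W[...,2]<.115)&(np.hypot(W[...,0]-.483,W[...,1]+.164)<.06)];r=rect(g[:,:2]);print('grip',len(g),r)
s=g[:,:2]@H
for a in np.arange(.458,.54,.02):
    m=(s>=a)&(s<a+.01)
    if m.sum()>5: print(round(a+.005,3),g[m].mean(0).round(4))
# bowl floor plane: steel interior points
O=np.array([.5682,-.2138]);x=(W[...,:2]-O)@H;y=(W[...,:2]-O)@L
m=ok&(x>-.03)&(x<.033)&(abs(y)<.022)&(W[...,2]<.03)
A=np.c_[x[m],y[m],np.ones(m.sum())];print('floor',m.sum(),np.linalg.lstsq(A,W[m][:,2],rcond=None)[0].round(4))
t=read_camera('top');sc=read_camera('scene')
for n,c in [('top',t),('scene',sc)]:
    W=cloud(c);ok=c['range_z']>0;q=c['color'].astype(int)
    a=np.radians(PY);d=W[...,:2]-PO;px=d@[np.cos(a),np.sin(a)];py=d@[-np.sin(a),np.cos(a)]
    print(n,'pan white',(ok&(abs(px)<.085)&(abs(py)<.035)&(q.min(-1)>190)).sum(), 'rim',end=' ')
    tt=W[ok&(np.hypot(W[...,0]-.467,W[...,1]-.111)<.06)&(W[...,2]>.102)&(W[...,2]<.118)];print(len(tt),cv2.minEnclosingCircle((tt[:,:2]*1000).astype(np.float32)))
    m=ok&(q.min(-1)>140)&(np.hypot(W[...,0]-.467,W[...,1]-.11)<.035)&(W[...,2]>.01)&(W[...,2]<.13)
    print('ice z',m.sum(),np.percentile(W[m][:,2],[5,50,95,100]).round(3) if m.any() else '')
    for k,(P) in {'lime':(.461,-.034),'timer':(.485,-.527),'lemon':(.699,-.319)}.items():
        l=W[ok&(np.hypot(W[...,0]-P[0],W[...,1]-P[1])<.05)&(W[...,2]>.012)&(W[...,2]<.08)];print(k,len(l) and rect(l[:,:2])[0],end=' ')
    print()
def crop(c,P,w,h):
    u,v=proj(c,P).astype(int);u=min(max(u,w),640-w);return cv2.resize(c['color'][v-h:v+h,u-w:u+w],(400,300),interpolation=cv2.INTER_CUBIC)
save('final.png',np.vstack([np.hstack([crop(sc,[.4675,.11,.08],40,30),crop(t,[.4675,.11,.08],40,30)]),np.hstack([crop(sc,[.55,-.28,.0],80,60),cv2.resize(w['color'],(400,300))])]))
```

```text
t 32.72 tcp err mm [-29.2  16.3 198.2] rot [-0.31 -0.01 -0.1 ] lip pan [-0.0728  0.1774  0.2014] yaw -30.0 pitch 0.3 F [-0.4 -0.3 -0.6] T [ 0.09  0.23 -0.01] g 0.82 q [ 0.78  0.05 -0.66  2.07  0.13  0.88 -2.05]
grip 1902 (array([ 482.8, -163.4]), array([18.8, 84.7]), 60.1)
0.463 [ 0.4512 -0.1452  0.1031]
0.483 [ 0.4681 -0.1549  0.0974]
0.503 [ 0.4853 -0.1651  0.0835]
0.523 [ 0.5027 -0.1755  0.0693]
0.543 [ 0.5169 -0.1834  0.0594]
floor 2451 [-0.0015  0.0007  0.0051]
top pan white 0 rim 122 ((464.8399658203125, 111.56062316894531), 42.2678337097168)
ice z 261 [0.025 0.057 0.076 0.08 ]
lime [463.4 -27.4] timer [ 485.3 -529. ] lemon [ 699.3 -319.4] 
scene pan white 22 rim 103 ((480.9395751953125, 124.43205261230469), 38.22104263305664)
ice z 0 
lime 0 timer [ 488.6 -529.7] lemon [ 699.5 -319.6]
```

View pics/final.png

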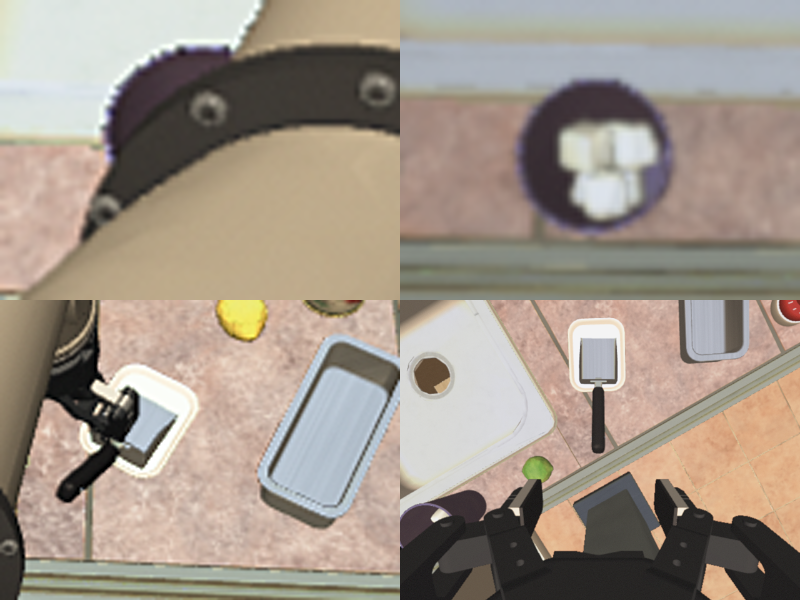

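```bash
python3 -c "
from station import *
print(hand_in())"
```

```text
the job is handed in; nothing more can be done
None
```

I scooped all six cubes out of the pan in one sweep, tipped them into the tumbler and laid the scoop back in its rest dish. I handed the job in at about 33 s.

What the last checks showed:
- **Ice:** The pan is empty. Three cubes are visible on top in the tumbler, reaching up to z ≈ 0.08 m. That height fits six cubes, but I could not see the lower three directly. The views I checked showed no cube outside it.
- **Tumbler:** The top camera puts it within about 1 mm of where it started. The arm hid it from the scene camera, so that camera's rim fit (about 20 mm off) means nothing.
- **Scoop:** Its bowl floor tilts by less than 0.002 rad, and its grip is within 1–2 mm of where it started. The gripper is clear of it.
- **Bystanders:** The timer and lemon have not moved. The lime reads 6 mm off in the top view, probably because the arm partly covered it. I did not measure the mug or peeler again.

Two joints came close to their limits: q6 reached 0.17 during the lift, which is its limit to two decimals, and q3 reached −1.36 (limit −1.41) during the carry. Neither reading was outside its range.

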